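Make up two water-sampling kits

ROBOT

A 6-joint arm with a two-finger parallel gripper is mounted at the origin on the work surface. World frame = base frame: x ahead of the robot, y to its left, z up, the work surface at z = 0. Lengths are in m, angles in degrees, forces in N, time in s.
With the tool pointing down it reaches from about 0.35 to 0.875 m from the base axis. Payload 4.2 kg.
Tool frame: the origin (TCP) lies on the centre line of the jaws, within the pads' length; the fingertips stand tip_reach ahead of it and the grasp point (between the pads) is the TCP (tip_reach is the distance from the TCP to the fingertips, in m); z points along the fingers, y is the line along which they close (so a half turn about z gives the same grasp; the last joint's range is limited). The gripper opens to 87 mm and grips with 3 to 60 N. Pads are 19 mm wide; open, the fingers measure 117 mm over their backs; the gripper's body (75 mm by 190 mm) begins 51 mm behind the grasp point.
Start: joints at [-53.136, 22.042, 0.453, 0, -68.411, -14.817], TCP at [0.235, -0.579, 0.208] pointing down, gripper open.
Joint ranges: [-179.83, 179.83], [-69.29, 118.12], [-61.27, 80.66], [-181.25, 117.63], [-171.15, -9.14], [-177.46, 177.46]. Speed limits (degrees/s): [159.86, 159.86, 180, 180, 180, 180].

INTERFACE

Orientations are given as a 3x3 rotation matrix whose columns are the frame's x, y, z axes.
In Python, from station import sense, capture, finish_job, tip_reach gives the robot as it stands.
- The arm moves only by the tool arm_command, never from a script. Its argument "deltas" is a list of rows, each a list of 7 numbers: the turn, a rotation vector about the tool's x, y, z in rad, then the shift along the tool's x, y, z in cm, then the closure, from -1 (fully open) to 1 (shut), so that 0 is half open. In form: [[rx, ry, rz, dx, dy, dz, hand], ...]. A call has 1 to 8 rows; each row is the pose to reach, as a shift and turn from the pose commanded when the call began, along the tool's axes at that moment; what a row does not reach only later rows make up. A row lasts 1/12 s, in which the tool goes at most 41.7 mm and 7.16 degrees, less where a joint would pass 70% of its speed; a pose out of reach is approached as far as the arm can. A call with a gripper value outside its range is refused whole. The fingers move at their own pace and stop on an object; the grip force is fixed at half the most. Time passes only in rows, so rows that repeat a pose let the fingers close. It gives the time, the measured TCP pose, the force, the opening and the grip force at its end, in the units of the state.
- sense(): the state, without advancing time (a new reading comes with each control period).
- capture(name): name is "scene" or "top" or "wrist"; returns a dict with "pixels" (400x640x3 uint8, blue, green, red), "fovy" (degrees; the focal length in pixels is half the picture's height over the tangent of half this angle, whatever the lens; pixels are square), "cx", "cy" (the principal point, pixels), "rvec" (rotation vector, rad) and "tvec" (3), from world to camera coordinates, as OpenCV has them. Camera axes: x right, y down, z forward; pixel columns grow to the right and rows downward; lengths in m; the calibration is good to about 2 mm. A picture is of the moment at which its call begins. There is no depth.
- finish_job(): hands the job in; it is judged then, once.
The state is a dict: "time_s": time; "joints": joint angles; "joint_velocities": joint speeds; "effort": joint torques, N m; "tcp_pos": TCP position; "ee_rot": TCP orientation; "wrist_force": force on the tool from outside, world axes, zero at the start; "moment": the same for the moment, N m; "gripper_width": opening from 0.0 (shut) to 1.0 (fully open); "gripper_force": force on a finger pad.
Only numpy, scipy, OpenCV 4.12 (cv2) and the standard library are available. Lean on these libraries where they do the work, as an engineer would, in place of code of your own. Each camera call takes 0.05 s, during which the arm holds its last target. There are 200 camera calls.

TASK

Make up the two sampling kits, each piece standing upright on the floor of its own bay: in the three-bay carrier the tall reagent bottle next to the handle plate, the measuring cylinder in the middle and the wide jar at the far end; in the two-bay carrier the short reagent bottle next to the handle plate and the square cuvette case at the other end. Set the pieces down without dropping them or tipping any over, and leave the conical flask, the mortar and the wash bottle standing where they are.

Things in the scene. Friction and masses are not known exactly. Their poses are not given: they have to be found in the camera images.
- tall_bottle_mid (a point): Tall amber-glass reagent bottle with black stopper, round: diameter 52 mm from the foot to 74 mm up, then shoulder, neck and stopper; 112 mm high, about 0.28 kg. The point is on its axis, half-way up (56 mm above its foot); z along its axis.
- short_bottle_mid (a point): Short amber-glass reagent bottle of the same shape: diameter 46 mm from the foot to 50 mm up, 76 mm high, about 0.13 kg. The point is on its axis, half-way up (38 mm above its foot); z along its axis.
- cylinder_mid (a point): White plastic measuring cylinder: slim stem, diameter 26 mm, on a round foot of diameter 56 mm (stem begins 16 mm up), rim 31 mm wide in the top 5 mm; 130 mm high, about 0.1 kg. The point is on its axis, half-way up (65 mm above its foot); z along its axis.
- wide_jar_mid (a point): Wide low white porcelain jar with a flat metal lid of the same width: diameter 58 mm, 62 mm high, about 0.2 kg. The point is on its axis, half-way up (31 mm above its foot); z along its axis.
- case_mid (a point): Square upright cuvette case, grey plastic with a white lid: 40 x 40 mm, 70 mm high, about 0.12 kg. The point is half-way up its axis (35 mm above its foot); x and y are square to its sides, z along its axis.
- carrier3: Three-bay kit carrier, low grey tray fixed to the bench, 244 (without plate) x 92 mm: bays 76 mm along x by 84 mm, floor 4 mm and rim and 4 mm dividers 12 mm above the bench. At its -x end an upright handle plate 92 wide, 12 thick, 57 mm high. Origin on the bench, mid-row; x along the row away from the plate, z up. Bay centres (y = 0): x = -80 mm (by the plate), 0 (middle), +80 mm (far end).
- carrier2: Two-bay kit carrier, low grey tray fixed to the bench, 164 (without plate) x 92 mm: bays 76 mm along x by 84 mm, floor 4 mm and rim and 4 mm dividers 12 mm above the bench. At its -x end an upright handle plate 92 wide, 12 thick, 57 mm high. Origin on the bench, mid-row; x along the row away from the plate, z up. Bay centres (y = 0): x = -40 mm (by the plate), +40 mm (far end).
- flask_mid (a point): Conical flask of greenish glass with a rubber stopper, not part of the kits: base diameter 70 mm, 113 mm high. The point is half-way up its axis.
- mortar_mid (a point): Open white porcelain mortar (bowl), not part of the kits: rim diameter 72 mm, 45 mm high. The point is half-way up its axis.
- wash_bottle_mid (a point): White plastic wash bottle with a bent spout, not part of the kits: diameter 56 mm, shoulder 72 mm up, neck to 92 mm, spout to 115 mm high and reaching 34 mm from the axis along its x. The point is on its axis, 46 mm above its foot.
Things that resemble listed ones, but are neither listed nor needed, are in the scene too. What is shaped like the part that bears wide_jar_mid but green or red is not meant.

How it is judged:
By the outcome, as a careful person would: the job done as asked, in the order asked, and still so for the second after the job is handed in, with the robot touching nothing.
It also fails if it takes over 144 s, if anything falls off the work surface, if the arm or the gripper's body presses on something with over 40 N, if the wrist force passes 120 N, or if a joint passes its speed limit or range.

## Working session

There is one attempt and no reset: what is moved stays moved. The work goes in short steps, Python scripts to look and compute and a tool call to move; the robot and the scene stay as the last step left them, time stands still between calls to the robot, and variables do not carry over. Pictures are saved under pics/ and viewed, at most 14 in all, crops included, and the job is handed in when it is done.

Besides the shell and the picture viewer there is one more tool, called by a JSON object that holds its "method" and its "body". arm_command: Moves the arm, as the interface text tells. Its arguments: {"type":"object","properties":{"deltas":{"type":"array"}},"required":["deltas"]}

```bash
mkdir -p pics; ls
python3 - <<'E'
from station import sense,capture,tip_reach
import cv2,numpy as np
print(tip_reach); s=sense(); print(s)
for n in("scene","top"):
    c=capture(n); cv2.imwrite(f"pics/{n}0.png",c["pixels"]); print(n,c["fovy"],c["cx"],c["cy"],c["rvec"],c["tvec"])
    np.savez(f"{n}0.npz",**{k:np.array(v) for k,v in c.items()})
E
```

```text
pics
0.019
{'time_s': 0.0, 'joints': array([-5.31354521e+01,  2.20890329e+01,  3.80162867e-01, -2.78112906e-02,
       -6.84123001e+01, -1.48170358e+01]), 'joint_velocities': array([-0.00235658, -0.00589313, -0.05663207,  0.01697801, -0.03945622,
       -0.08512787]), 'effort': array([-2.82590872e-04, -3.90666640e+01,  1.87402779e+01,  4.21996325e+00,
        1.10331882e-02, -1.72706127e-04]), 'tcp_pos': array([ 0.2343854 , -0.57869988,  0.20728353]), 'ee_rot': array([[-9.26940051e-01, -3.75208366e-01, -9.07601009e-04],
       [-3.75209449e-01,  9.26937979e-01,  1.96271465e-03],
       [ 1.04862888e-04,  2.15985929e-03, -9.99997662e-01]]), 'wrist_force': array([-0.41528868, -0.22681997, -0.13087426]), 'moment': array([-0.00227677, -0.02849135, -0.01419304]), 'gripper_force': 0.0, 'gripper_width': 1.0014423018134773}
scene 49.27252966921414 319.05454565052077 206.19410044741164 [ 1.20605845  2.19225986 -1.06281883] [ 0.27835824 -0.23139449  1.43164244]
top 43.88856603597123 321.1564215636795 193.29762689414665 [ 2.17367166 -2.1951246   0.11470507] [-0.01499752  0.54782487  1.10035546]
```

View pics/scene0.png

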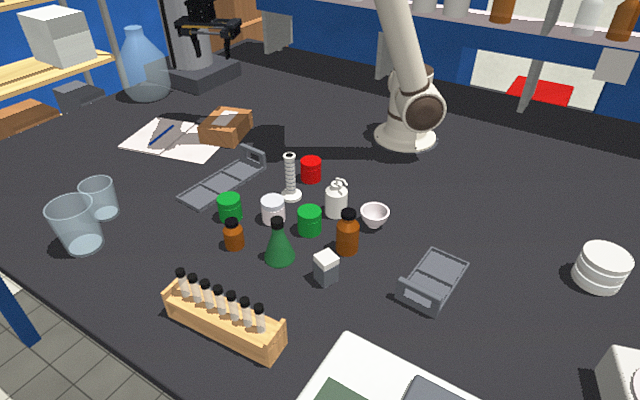

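View pics/top0.png

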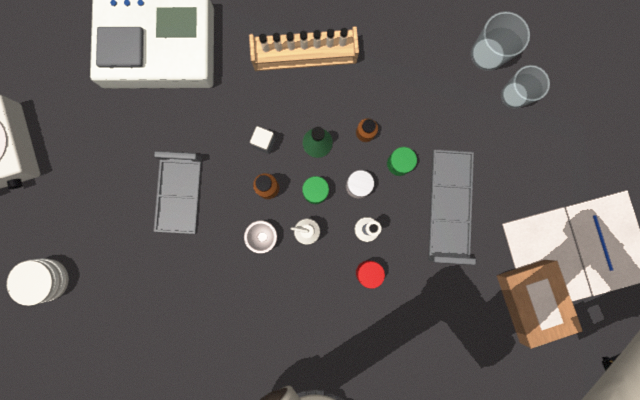

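The scene shows carrier3 at (222,178), plate at the back right, and carrier2 at (433,280), plate in front. In the top view:
- **Kit pieces:** tall bottle (265,186), short bottle (368,130), cylinder (368,230), white jar (360,184) and case (262,138).
- **Carriers:** carrier3 around (452,203), plate at the bottom, and carrier2 around (178,197), plate at the top.
- **Not to be moved:** wash bottle (307,231), mortar (261,237) and flask (318,140).

Run:
```python
import cv2
for n,(x0,y0,x1,y1),f in(("scene0",(170,135,480,325),2.5),("top0",(145,110,485,290),2.3)):
    i=cv2.imread(f"pics/{n}.png")[y0:y1,x0:x1]
    cv2.imwrite(f"pics/{n}z.png",cv2.resize(i,None,fx=f,fy=f,interpolation=cv2.INTER_CUBIC))
```

```text
(no output)
```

View pics/scene0z.png

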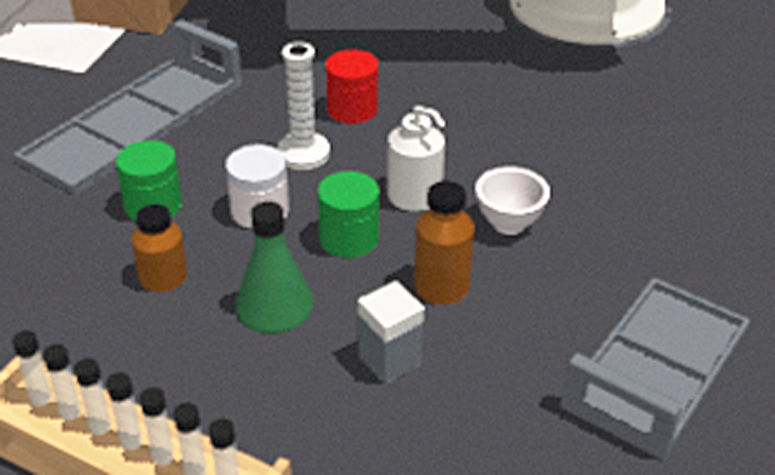

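View pics/top0z.png

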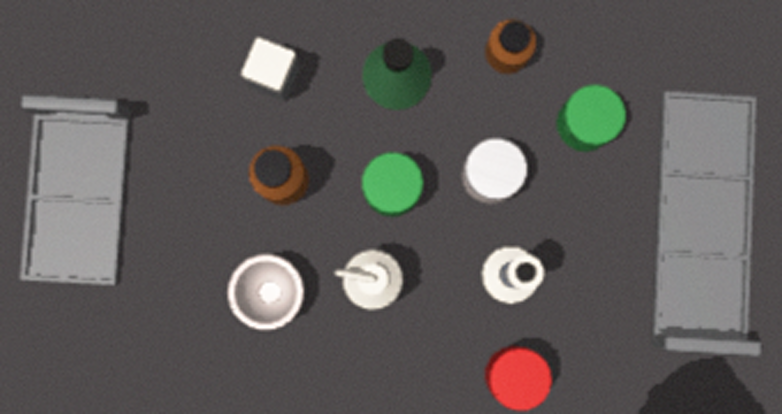

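```bash
cat > h.py <<'E'
import numpy as np,cv2
from scipy.optimize import least_squares
def cam(c):
    f=200/np.tan(np.radians(float(c["fovy"]))/2); R=cv2.Rodrigues(np.array(c["rvec"],float))[0]; t=np.array(c["tvec"],float)
    return np.array([[f,0,float(c["cx"])],[0,f,float(c["cy"])],[0,0,1]])@np.c_[R,t]
def proj(P,X):
    p=P@np.append(X,1); return p[:2]/p[2]
def atz(P,uv,z):  # intersect pixel ray with plane z
    H=np.c_[P[:,0],P[:,1],P[:,2]*z+P[:,3]]; q=np.linalg.solve(H,[uv[0],uv[1],1]); return q[:2]/q[2]
def tri(Ps,uvs):
    r=least_squares(lambda X:np.concatenate([proj(P,X)-u for P,u in zip(Ps,uvs)]),[.6,0,.05]); return r.x,np.sqrt(np.mean(r.fun**2))
E
python3 - <<'E'
from h import *
S=cam(np.load("scene0.npz"));T=cam(np.load("top0.npz"))
d=dict(tall=((448,191),(273,168),.112),short=((154,213),(516,37),.076),cyl=((299,50),(525,272),.13),jar=((256,163),(496,168),.062),case=((391,308),(270,65),.07),flask=((268,211),(398,53),.113),mortar=((512,189),(266,291),.045),red=((352,70),(520,378),.062),green1=((147,158),(596,115),.062),green2=((349,190),(392,183),.062),
c3farR=((18,154),(666,93),.012),c3farL=((74,187),(756,98),.012),c2a=((655,281),(22,279),.012),c2b=((748,320),(115,284),.012))
for k,(s,t,z) in d.items():
    us=np.array(s)/2.5+(170,135);ut=np.array(t)/2.3+(145,110)
    X,e=tri([S,T],[us,ut]);print(k,X.round(4),"px",e.round(2),"known z",z,"top@z",atz(T,ut,z).round(4))
for k,t,z in[("c3far1",(666,93),.012),("c3far2",(756,98),.012),("c3n1",(656,333),.012),("c3n2",(746,333),.012),("c3pl1",(666,347),.057),("c3pl2",(760,350),.057),("c2n1",(22,279),.012),("c2n2",(115,284),.012),("c2f1",(36,114),.012),("c2f2",(129,118),.012),("c2pl1",(23,101),.057),("c2pl2",(116,104),.057),("casea",(256,38),.07),("caseb",(296,50),.07),("casec",(284,92),.07),("cased",(242,79),.07),
 ("tallfoot..",(280,176),.03)]:
    print(k,atz(T,np.array(t)/2.3+(145,110),z).round(4))
E
```

```text
tall [0.5621 0.1025 0.109 ] px 0.53 known z 0.112 top@z [0.5625 0.1009]
short [ 0.6902 -0.1263  0.0721] px 0.3 known z 0.076 top@z [ 0.6899 -0.1266]
cyl [ 0.4652 -0.1238  0.1273] px 0.34 known z 0.13 top@z [ 0.4657 -0.1242]
jar [ 0.5663 -0.1066  0.0566] px 0.25 known z 0.062 top@z [ 0.5661 -0.1067]
case [0.6673 0.1102 0.0591] px 0.44 known z 0.07 top@z [0.6658 0.1079]
flask [ 0.6676 -0.0128  0.1094] px 0.35 known z 0.113 top@z [ 0.6674 -0.0136]
mortar [0.4511 0.1154 0.0411] px 0.3 known z 0.045 top@z [0.4515 0.1142]
red [ 0.366  -0.1265  0.0489] px 0.35 known z 0.062 top@z [ 0.3675 -0.1258]
green1 [ 0.6166 -0.2038  0.0557] px 0.46 known z 0.062 top@z [ 0.6165 -0.2038]
green2 [ 0.5528 -0.0066  0.0566] px 0.26 known z 0.062 top@z [ 0.5526 -0.0073]
c3farR [ 0.6578 -0.2972  0.0418] px 8.53 known z 0.012 top@z [ 0.646  -0.2844]
c3farL [ 0.627  -0.3656 -0.0341] px 9.96 known z 0.012 top@z [ 0.6402 -0.3754]
c2a [0.4793 0.3117 0.0463] px 12.24 known z 0.012 top@z [0.4658 0.3573]
c2b [ 0.4442  0.3189 -0.0398] px 13.26 known z 0.012 top@z [0.46   0.2661]
c3far1 [ 0.646  -0.2844]
c3far2 [ 0.6402 -0.3754]
c3n1 [ 0.4061 -0.2671]
c3n2 [ 0.4051 -0.3565]
c3pl1 [ 0.3946 -0.2657]
c3pl2 [ 0.3907 -0.3552]
c2n1 [0.4658 0.3573]
c2n2 [0.46   0.2661]
c2f1 [0.6297 0.3465]
c2f2 [0.6249 0.2541]
c2pl1 [0.6352 0.3453]
c2pl2 [0.6316 0.2565]
casea [0.692  0.1212]
caseb [0.6801 0.0831]
casec [0.6397 0.0946]
cased [0.6525 0.1344]
tallfoot.. [0.5636 0.1022]
```

Triangulated heights come within 3–6 mm of the given ones for most pieces. The case and red jar read 11–13 mm low, and my carrier corner matches were swapped between views. From the top view:
- **Carrier3:** about (0.5215, -0.3205), yaw -4°.
- **Carrier2:** about (0.545, 0.306), yaw 176°.

I'll close the jaws along 86°, across both carriers. First I go above the tall bottle.

{"method": "arm_command", "body": {"deltas": [[0, 0, 0.1, -5.6, 5.1, -2, -1], [0, 0, 0.2, -55.9, 50.8, -2, -1], [0, 0, 0.3, -55.9, 50.8, -2, -1], [0, 0, 0.4, -55.9, 50.8, -2, -1], [0, 0, 0.454, -55.9, 50.8, -2, -1], [0, 0, 0.454, -55.9, 50.8, -2, -1], [0, 0, 0.454, -55.9, 50.8, -2, -1], [0, 0, 0.454, -55.9, 50.8, -2, -1]]}}

```text
time_s: 0.77
tcp_pos: [0.3786, -0.2781, 0.2226]
ee_rot: [[-0.998, 0.069, -0.0], [0.069, 0.998, 0.0], [0.0, 0.0, -1.0]]
wrist_force: [1.4, -0.5, 0.3]
gripper_width: 1.0
gripper_force: 0.0
```

```bash
cat >> h.py <<'E'
def where():
    from station import sense
    s=sense();R=s["ee_rot"];print("t",round(s["time_s"],2),"tcp",s["tcp_pos"].round(4),"yaw_y",np.degrees(np.arctan2(R[1,1],R[0,1])).round(2),"tilt",R[2,:2].round(4),"w",round(s["gripper_width"]*87,1),"F",s["wrist_force"].round(1),"j",s["joints"].round(0)); return s
def delta(s,xyz,yaw):  # tool-axis cm and rz for target; yaw = direction of tool y, degrees
    R=s["ee_rot"];d=R.T@(np.array(xyz)-s["tcp_pos"])*100
    rz=-np.radians((yaw-np.degrees(np.arctan2(R[1,1],R[0,1]))+90)%180-90)
    return d.round(2),rz.round(4)
E
python3 -c "
from h import *
s=where();print(delta(s,(.563,.102,.21),86))"
```

```text
t 0.77 tcp [ 0.3786 -0.2781  0.2226] yaw_y 86.02 tilt [0.0003 0.0003] w 87.0 F [ 1.4 -0.5  0.3] j [-16.   6. -19.  -0. -65. -78.]
(array([-15.76,  39.2 ,   1.27]), np.float64(0.0003))
```

{"method": "arm_command", "body": {"deltas": [[0, 0, 0, -15.7, 39.2, 0, -1], [0, 0, 0, -15.7, 39.2, 0, -1], [0, 0, 0, -15.7, 39.2, 0, -1], [0, 0, 0, -15.7, 39.2, 0, -1], [0, 0, 0, -15.7, 39.2, 0, -1], [0, 0, 0, -15.7, 39.2, 0, -1], [0, 0, 0, -15.7, 39.2, 0, -1], [0, 0, 0, -15.7, 39.2, 0, -1]]}}

```text
time_s: 1.43
tcp_pos: [0.5236, 0.0221, 0.2226]
ee_rot: [[-0.998, 0.069, -0.0], [0.069, 0.998, 0.0], [0.0, 0.0, -1.0]]
wrist_force: [-0.2, -0.2, 0.3]
gripper_width: 0.998
gripper_force: 0.0
```

{"method": "arm_command", "body": {"deltas": [[0, 0, 0, -3, 7.5, 0, -1], [0, 0, 0, -3, 7.5, 0, -1], [0, 0, 0, -3, 7.5, 0, -1], [0, 0, 0, -3, 7.5, 0, -1]]}}

```text
time_s: 1.77
tcp_pos: [0.5587, 0.0945, 0.2215]
ee_rot: [[-0.998, 0.066, -0.002], [0.066, 0.998, -0.001], [0.002, -0.001, -1.0]]
wrist_force: [-0.9, 0.0, 0.3]
gripper_width: 1.003
gripper_force: 0.0
```

```bash
cat >> h.py <<'E'
def shot(n):
    from station import capture
    c=capture("wrist");cv2.imwrite(f"pics/{n}.png",c["pixels"]);np.savez(f"{n}.npz",**{k:np.array(v) for k,v in c.items()});return cam(c)
E
python3 -c "
from h import *
s=where();P=shot('w1');print(delta(s,(.563,.102,.066),86))
R=cv2.Rodrigues(np.load('w1.npz')['rvec'])[0];print('cam at',-R.T@np.load('w1.npz')['tvec'])
for k,X in dict(tall=(.5625,.1015,.112),tfoot=(.5625,.1015,0),case=(.666,.108,.07),cyl=(.4655,-.124,.13),jar=(.566,-.1067,.062)).items(): print(k,proj(P,X))"
```

```text
t 1.77 tcp [0.5587 0.0945 0.2215] yaw_y 86.19 tilt [ 0.0022 -0.0009] w 87.2 F [-0.9  0.   0.3] j [  26.   16.   -7.   -0.  -68. -120.]
(array([-0.41,  0.79, 15.55]), np.float64(0.0033))
cam at [0.48915666 0.09876441 0.39877186]
tall [327.48658168 196.18451281]
tfoot [325.34763013 174.76539358]
case [337.47812593 273.30758195]
cyl [ 47.31125101 104.95345422]
jar [139.84277862 200.03588245]
```

View pics/w1.png

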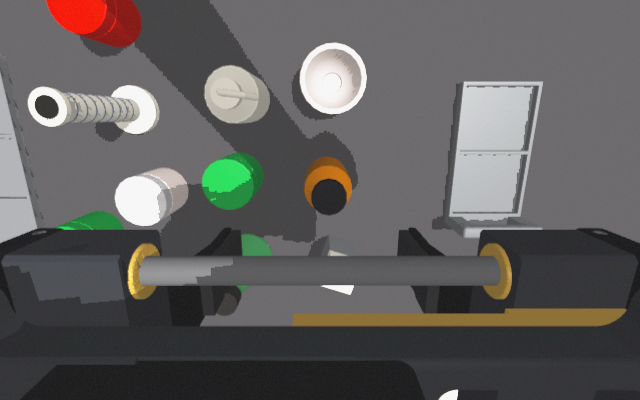

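The stopper sits at (329,196) against a predicted (327,196), and the cylinder rim at (47,106) against (47,105). The jar lid is at (144,200) against (140,200), so the estimates hold to 2–3 mm. Now I descend on the tall bottle.

```bash
python3 -c "
from h import *
s=where();print(delta(s,(.563,.102,.067),86));P=cam(np.load('w1.npz'));T=cam(np.load('top0.npz'))
for n,a in dict(c2nL=(463,83),c2nR=(540,83)).items(): print(n,atz(P,a,.012))
for n,a,t in (('c2nR',(540,83),(22,279)),('c2nL',(463,83),(115,284)),('jar',(144,200),(496,168)),('cyl',(47,106),(525,272)),('tall',(329,196),(273,168))): print(n,tri([P,T],[np.array(a),np.array(t)/2.3+(145,110)]))"
```

```text
t 1.82 tcp [0.5582 0.0932 0.2219] yaw_y 86.11 tilt [ 0.002  -0.0009] w 86.9 F [ 0.6 -0.3  0.3] j [  26.   16.   -7.   -0.  -68. -120.]
(array([-0.45,  0.92, 15.48]), np.float64(0.0018))
c2nL [0.462855   0.26770071]
c2nR [0.46874195 0.35700768]
c2nR (array([0.46805264, 0.35862797, 0.00925182]), np.float64(0.548930759221156))
c2nL (array([0.46235655, 0.26679495, 0.01333434]), np.float64(0.6387719804791567))
jar (array([ 0.56803073, -0.107351  ,  0.05318762]), np.float64(0.24200717521181597))
cyl (array([ 0.4662306 , -0.12427001,  0.13023025]), np.float64(0.14865713572779043))
tall (array([0.56398137, 0.10278042, 0.10522882]), np.float64(0.36862239310432343))
```

{"method": "arm_command", "body": {"deltas": [[0, 0, 0, -0.5, 0.9, 2, -1], [0, 0, 0, -0.5, 0.9, 5, -1], [0, 0, 0, -0.5, 0.9, 8, -1], [0, 0, 0, -0.5, 0.9, 11, -1], [0, 0, 0, -0.5, 0.9, 13.5, -1], [0, 0, 0, -0.5, 0.9, 15, -1], [0, 0, 0, -0.5, 0.9, 15.5, -1], [0, 0, 0, -0.5, 0.9, 15.5, -1]]}}

```text
time_s: 2.48
tcp_pos: [0.5631, 0.0998, 0.0668]
ee_rot: [[-0.997, 0.071, -0.003], [0.071, 0.997, -0.001], [0.003, -0.002, -1.0]]
wrist_force: [0.1, 1.1, 0.8]
gripper_width: 1.002
gripper_force: 0.0
```

{"method": "arm_command", "body": {"deltas": [[0, 0, 0, 0, 0, 0, 1], [0, 0, 0, 0, 0, 0, 1], [0, 0, 0, 0, 0, 0, 1], [0, 0, 0, 0, 0, 0, 1], [0, 0, 0, 0, 0, 0, 1], [0, 0, 0, 0, 0, 0, 1], [0, 0, 0, 0, 0, 0, 1], [0, 0, 0, 0, 0, 0, 1]]}}

```text
time_s: 3.15
tcp_pos: [0.5643, 0.1014, 0.0679]
ee_rot: [[-0.998, 0.069, 0.0], [0.069, 0.998, 0.0], [-0.0, 0.0, -1.0]]
wrist_force: [0.3, -0.5, 0.1]
gripper_width: 0.477
gripper_force: 0.0
```

```bash
python3 -c "
from h import *
s=where();print(delta(s,(.4417,-.3149,.222),86))"
```

```text
t 3.15 tcp [0.5643 0.1014 0.0679] yaw_y 86.04 tilt [-0.0001  0.    ] w 41.5 F [ 0.3 -0.5  0.1] j [  26.   25.  -17.   -0.  -48. -120.]
(array([  9.35, -42.38, -15.41]), np.float64(0.0007))
```

The opening reads 41 mm with no force, but the bottle is 52 mm wide. I'll look before going on.

```bash
python3 -c "
from h import *
shot('w2');s=where();print(s['gripper_force'])
from station import capture
c=capture('scene');cv2.imwrite('pics/a.png',c['pixels']);i=c['pixels'][135:325,230:480]
a=cv2.resize(i,(790,600));b=cv2.imread('pics/w2.png')[80:330,180:480]
cv2.imwrite('pics/g1.png',np.hstack([cv2.resize(i,(395,300)),cv2.resize(b,(360,300))]))"
```

```text
t 3.2 tcp [0.5645 0.1016 0.068 ] yaw_y 86.04 tilt [-0.0006  0.0005] w 37.8 F [0.2 2.1 2.8] j [  26.   25.  -17.   -0.  -48. -120.]
4.26310274633579
```

View pics/g1.png

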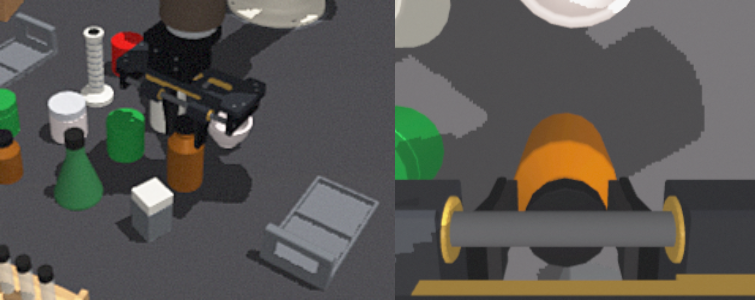

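{"method": "arm_command", "body": {"deltas": [[0, 0, 0, 0, 0, 0, 1], [0, 0, 0, 0, 0, 0, 1]]}}

```text
time_s: 3.42
tcp_pos: [0.565, 0.102, 0.0686]
ee_rot: [[-0.998, 0.069, 0.002], [0.069, 0.998, 0.001], [-0.002, 0.001, -1.0]]
wrist_force: [-1.2, 2.1, 4.7]
gripper_width: 0.391
gripper_force: 25.2
```

```bash
python3 -c "
from h import *
s=where();print(s['gripper_force'])
from station import capture
c=capture('top');np.savez('top1.npz',**{k:np.array(v) for k,v in c.items()})
a=c['pixels'][120:250,200:360];b=np.load('scene0.npz')['pixels'];d=capture('scene')['pixels']
P=cam(np.load('scene0.npz'));uv=proj(P,(.5635,.102,.056)).astype(int);print(uv,proj(P,(.5635,.102,.112)),proj(P,(.5635,.102,0)),proj(P,s['tcp_pos']))
f=lambda i:cv2.resize(i[uv[1]-40:uv[1]+40,uv[0]-40:uv[0]+40],(395,395),interpolation=cv2.INTER_CUBIC)
cv2.imwrite('pics/g2.png',np.hstack([f(b),f(d)]))"
```

```text
t 3.42 tcp [0.565  0.102  0.0686] yaw_y 86.06 tilt [-0.0018  0.0011] w 34.0 F [-1.2  2.1  4.7] j [  26.   25.  -17.   -0.  -48. -120.]
25.209289508140955
[346 229] [347.95216643 210.56496562] [346.00056002 248.02725124] [346.83937194 226.06580757]
```

View pics/g2.png

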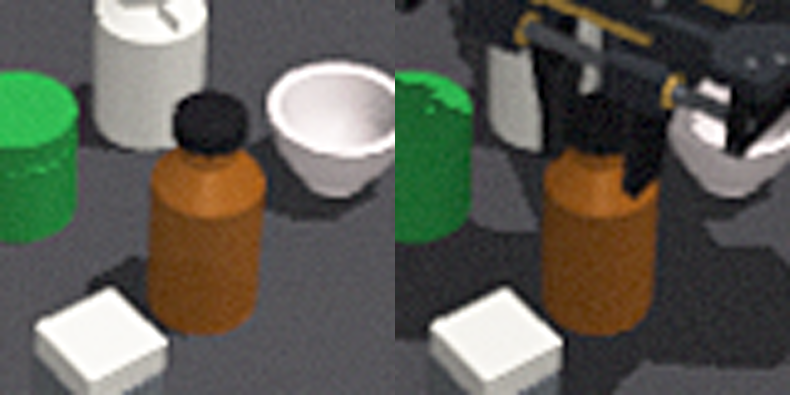

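```bash
python3 -c "
from h import *
P=cam(np.load('scene0.npz'))
for dx in(-.01,0,.01):
  for z in (.05,.06,.07,.08,.09): print(dx,z,[proj(P,(.565+dx,.102+s,z)).round(1) for s in(.017,.026,.035)])
i=np.load('scene0.npz')['fovy']
print(atz(P,(354.8,228.5),.05),atz(P,(354.8,228.5),.065),atz(P,(354.8,228.5),.08))
print('shoulder edge dia52 z .074', proj(P,(.5635,.128,.074)),proj(P,(.5635,.128,0)))
"
```

```text
-0.01 0.05 [array([355.3, 232.5]), array([358.8, 234. ]), array([362.4, 235.4])]
-0.01 0.06 [array([355.5, 229.2]), array([359. , 230.6]), array([362.6, 232. ])]
-0.01 0.07 [array([355.7, 225.8]), array([359.3, 227.2]), array([362.9, 228.7])]
-0.01 0.08 [array([356. , 222.4]), array([359.6, 223.8]), array([363.2, 225.2])]
-0.01 0.09 [array([356.2, 218.9]), array([359.8, 220.3]), array([363.5, 221.7])]
0 0.05 [array([353.1, 235. ]), array([356.7, 236.5]), array([360.2, 238. ])]
0 0.06 [array([353.3, 231.7]), array([356.9, 233.1]), array([360.5, 234.6])]
0 0.07 [array([353.6, 228.3]), array([357.1, 229.7]), array([360.8, 231.2])]
0 0.08 [array([353.8, 224.9]), array([357.4, 226.3]), array([361. , 227.8])]
0 0.09 [array([354. , 221.4]), array([357.6, 222.8]), array([361.3, 224.3])]
0.01 0.05 [array([350.9, 237.6]), array([354.5, 239.1]), array([358.1, 240.5])]
0.01 0.06 [array([351.2, 234.2]), array([354.7, 235.7]), array([358.3, 237.2])]
0.01 0.07 [array([351.4, 230.8]), array([355. , 232.3]), array([358.6, 233.8])]
0.01 0.08 [array([351.6, 227.4]), array([355.2, 228.9]), array([358.9, 230.3])]
0.01 0.09 [array([351.8, 223.9]), array([355.4, 225.4]), array([359.1, 226.8])]
[0.54349399 0.1114928 ] [0.55894994 0.1190958 ] [0.57440589 0.12669881]
shoulder edge dia52 z .074 [357.57081166 227.99957782] [355.82821724 252.2250372 ]
```

```bash
python3 -c "
from h import *
P=cam(np.load('w1.npz'));c=np.array([.5582,.0932]);y=np.array([.068,.998]);x=np.array([-.998,.068])
for z in (.2,.21,.22,.23,.24,.25):
  print(z,[proj(P,(*(c+y*s+x*a),z)).round(0) for a in(.0095,-.0095) for s in(-.0435,.0435)])
i=cv2.imread('pics/w1.png')[210:330,190:440];j=cv2.imread('pics/w2.png')[210:330,190:440]
cv2.imwrite('pics/f1.png',cv2.resize(np.vstack([i,j]),None,fx=2.5,fy=2.5,interpolation=cv2.INTER_CUBIC))"
```

```text
0.2 [array([252., 209.]), array([384., 210.]), array([254., 236.]), array([382., 237.])]
0.21 [array([249., 214.]), array([387., 214.]), array([251., 242.]), array([385., 242.])]
0.22 [array([245., 219.]), array([390., 219.]), array([247., 248.]), array([388., 249.])]
0.23 [array([241., 225.]), array([394., 225.]), array([243., 255.]), array([392., 256.])]
0.24 [array([237., 231.]), array([398., 231.]), array([239., 263.]), array([396., 263.])]
0.25 [array([232., 238.]), array([403., 238.]), array([234., 272.]), array([401., 272.])]
```

View pics/f1.png

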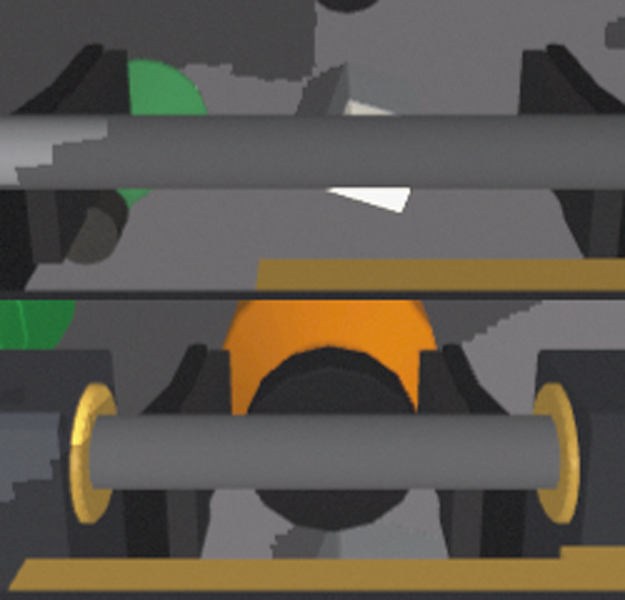

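The pad tips project to about z = 0.237 in w1 while the reported TCP was 0.222. The scene view also puts them near the shoulder. So the fingertips really stand about 34 mm higher than the reported TCP implies, and they closed on the shoulder. I'll open, go down 3.5 cm and grip again, using reported z = true z − 0.034.

{"method": "arm_command", "body": {"deltas": [[0, 0, 0, 0, 0, 0, -1], [0, 0, 0, 0, 0, 0, -1], [0, 0, 0, 0, 0, 0, -1], [0, 0, 0, 0, 0, 0, -1], [0, 0, 0, 0, 0, 0, -1], [0, 0, 0, 0, 0, 0, -1], [0, 0, 0, 0, 0, 0, -1], [0, 0, 0, 0, 0, 0, -1]]}}

```text
time_s: 4.18
tcp_pos: [0.5641, 0.1012, 0.0676]
ee_rot: [[-0.998, 0.069, -0.0], [0.069, 0.998, -0.0], [0.0, -0.0, -1.0]]
wrist_force: [0.5, 0.1, 0.1]
gripper_width: 0.91
gripper_force: 0.0
```

{"method": "arm_command", "body": {"deltas": [[0, 0, 0, 0.1, 0, 0.7, -1], [0, 0, 0, 0.1, 0, 1.4, -1], [0, 0, 0, 0.1, 0, 2.1, -1], [0, 0, 0, 0.1, 0, 2.5, -1]]}}

```text
time_s: 4.52
tcp_pos: [0.5624, 0.1011, 0.0412]
ee_rot: [[-0.998, 0.069, -0.002], [0.069, 0.998, -0.001], [0.002, -0.001, -1.0]]
wrist_force: [-0.7, 0.7, -0.7]
gripper_width: 1.0
gripper_force: 0.0
```

{"method": "arm_command", "body": {"deltas": [[0, 0, 0, 0, 0, 0.3, -1], [0, 0, 0, 0, 0, 0.6, -1], [0, 0, 0, 0, 0, 0.9, -1], [0, 0, 0, 0, 0, 0.9, -1]]}}

```text
time_s: 4.85
tcp_pos: [0.5629, 0.1013, 0.0332]
ee_rot: [[-0.998, 0.069, -0.001], [0.069, 0.998, -0.0], [0.001, -0.0, -1.0]]
wrist_force: [-0.2, -0.8, -0.3]
gripper_width: 1.001
gripper_force: 0.0
```

```bash
python3 -c "
from h import *
P=shot('w3');s=where();print(proj(P,(.563,.102,.112)))
from station import capture
d=capture('scene')['pixels'][180:270,290:410]
cv2.imwrite('pics/g3.png',np.hstack([cv2.resize(d,(400,300),interpolation=2),cv2.resize(cv2.imread('pics/w3.png')[110:330,180:460],(382,300))]))"
```

```text
t 4.9 tcp [0.5631 0.1014 0.0335] yaw_y 86.03 tilt [ 0.0005 -0.0003] w 86.7 F [-0.3  0.8 -0.4] j [  26.   28.  -19.   -0.  -43. -120.]
[322.29643535 316.37734605]
```

View pics/g3.png

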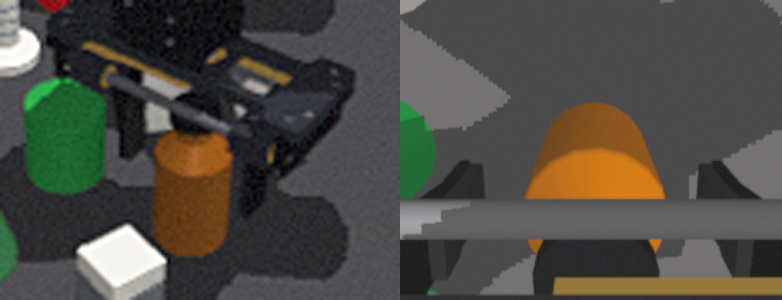

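The fingers now straddle the bottle's straight body, and the stopper is clear of the gripper body. Closing.

{"method": "arm_command", "body": {"deltas": [[0, 0, 0, 0, 0, 0, 1], [0, 0, 0, 0, 0, 0, 1], [0, 0, 0, 0, 0, 0, 1], [0, 0, 0, 0, 0, 0, 1], [0, 0, 0, 0, 0, 0, 1], [0, 0, 0, 0, 0, 0, 1], [0, 0, 0, 0, 0, 0, 1], [0, 0, 0, 0, 0, 0, 1]]}}

```text
time_s: 5.62
tcp_pos: [0.5635, 0.1017, 0.0339]
ee_rot: [[-0.998, 0.069, 0.001], [0.069, 0.998, 0.0], [-0.001, 0.0, -1.0]]
wrist_force: [0.4, 0.9, 0.2]
gripper_width: 0.59
gripper_force: 30.0
```

{"method": "arm_command", "body": {"deltas": [[0, 0, 0, 0, 0, 0, 1], [0, 0, 0, 0, 0, -0.5, 1], [0, 0, 0, 0, 0, -2, 1], [0, 0, 0, 0, 0, -5, 1], [0, 0, 0, 0, 0, -8, 1], [0, 0, 0, 0, 0, -11, 1], [0, 0, 0, 0, 0, -14, 1], [0, 0, 0, 0, 0, -15, 1]]}}

```text
time_s: 6.28
tcp_pos: [0.5651, 0.1018, 0.1886]
ee_rot: [[-0.998, 0.069, 0.007], [0.069, 0.998, 0.002], [-0.007, 0.002, -1.0]]
wrist_force: [0.3, 0.3, -2.6]
gripper_width: 0.589
gripper_force: 30.0
```

```bash
python3 -c "
from h import *
s=where();print(s['gripper_force'],delta(s,(.4417,-.3149,.18),86))"
```

```text
t 6.28 tcp [0.5651 0.1018 0.1886] yaw_y 86.07 tilt [-0.0069  0.0024] w 51.2 F [ 0.3  0.3 -2.6] j [  26.   18.   -9.    0.  -63. -120.]
29.99042964105997 (array([  9.46, -42.42,   0.69]), np.float64(0.0012))
```

Held: width 51 mm, weight felt. Carrying it to carrier3's bay by the plate.

{"method": "arm_command", "body": {"deltas": [[0, 0, 0, 0.4, -2, -1, 1], [0, 0, 0, 9.4, -42.5, -1, 1], [0, 0, 0, 9.4, -42.5, -1, 1], [0, 0, 0, 9.4, -42.5, -1, 1], [0, 0, 0, 9.4, -42.5, -1, 1], [0, 0, 0, 9.4, -42.5, -1, 1], [0, 0, 0, 9.4, -42.5, -1, 1], [0, 0, 0, 9.4, -42.5, -1, 1]]}}

```text
time_s: 6.95
tcp_pos: [0.473, -0.1993, 0.1926]
ee_rot: [[-0.998, 0.069, -0.002], [0.069, 0.998, 0.001], [0.003, 0.001, -1.0]]
wrist_force: [1.1, 0.6, -2.6]
gripper_width: 0.588
gripper_force: 30.0
```

```bash
python3 -c "
from h import *
s=where();print(s['gripper_force'],delta(s,(.4417,-.3149,.19),86))"
```

```text
t 6.95 tcp [ 0.473  -0.1993  0.1926] yaw_y 86.03 tilt [0.0025 0.0008] w 51.2 F [ 1.1  0.6 -2.6] j [ -5.  12. -16.  -0. -62. -89.]
29.992592717309407 (array([  2.32, -11.75,   0.25]), np.float64(0.0005))
```

{"method": "arm_command", "body": {"deltas": [[0, 0, 0, 0.8, -4, 0, 1], [0, 0, 0, 1.5, -7.5, 0, 1], [0, 0, 0, 2, -10.5, 0, 1], [0, 0, 0, 2.3, -11.7, 0, 1], [0, 0, 0, 2.3, -11.7, 0, 1], [0, 0, 0, 2.3, -11.7, 0, 1]]}}

```text
time_s: 7.45
tcp_pos: [0.443, -0.3129, 0.1925]
ee_rot: [[-0.997, 0.071, -0.002], [0.071, 0.997, 0.002], [0.002, 0.002, -1.0]]
wrist_force: [0.5, 0.9, -3.2]
gripper_width: 0.588
gripper_force: 30.0
```

```bash
python3 -c "
from h import *
P=shot('w4');s=where();print(s['gripper_force'],delta(s,(.4417,-.3149,.0385),86))
u=np.array([np.cos(np.radians(-4)),np.sin(np.radians(-4))]);v=np.array([-u[1],u[0]]);c=np.array([.5215,-.3205])
for a in(-.122,.122):
  for b in(-.046,.046): print(a,b,proj(P,(*(c+a*u+b*v),.012)).round(0))"
```

```text
t 7.5 tcp [ 0.4435 -0.3123  0.1928] yaw_y 86.01 tilt [0.0017 0.0012] w 51.3 F [-0.2  0.9 -3.3] j [-18.  15. -12.  -0. -63. -76.]
29.99022414056034 (array([ 0.13, -0.29, 15.43]), np.float64(0.0001))
-0.122 -0.046 [277. 141.]
-0.122 0.046 [358. 141.]
0.122 -0.046 [283. 328.]
0.122 0.046 [353. 327.]
```

View pics/w4.png

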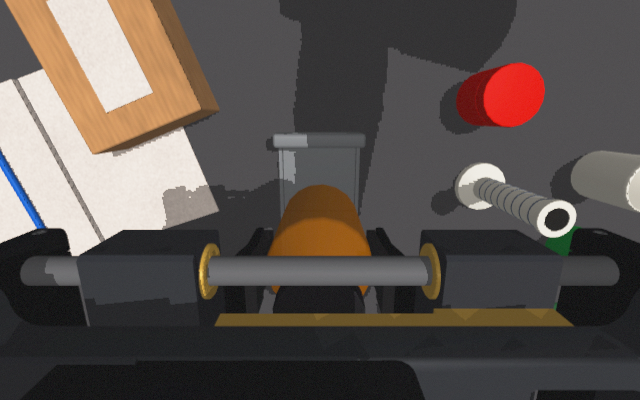

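The plate shows at (275–365, 134–147) and the bay edges at x = 277 and 360. I predicted 277 and 358, so carrier3 is right to about 2 mm. Lowering.

{"method": "arm_command", "body": {"deltas": [[0, 0, 0, 0.1, -0.2, 2, 1], [0, 0, 0, 0.1, -0.2, 5, 1], [0, 0, 0, 0.1, -0.2, 8, 1], [0, 0, 0, 0.1, -0.2, 11, 1], [0, 0, 0, 0.1, -0.2, 13, 1], [0, 0, 0, 0.1, -0.2, 14.3, 1], [0, 0, 0, 0.1, -0.2, 14.8, 1], [0, 0, 0, 0.1, -0.2, 14.8, 1]]}}

```text
time_s: 8.17
tcp_pos: [0.4426, -0.3135, 0.0446]
ee_rot: [[-0.998, 0.067, -0.003], [0.067, 0.998, 0.001], [0.003, 0.001, -1.0]]
wrist_force: [-0.1, -0.9, -1.7]
gripper_width: 0.586
gripper_force: 30.0
```

{"method": "arm_command", "body": {"deltas": [[0, 0, 0, 0, 0, 0.2, 1], [0, 0, 0, 0, 0, 0.4, 1], [0, 0, 0, 0, 0, 0.5, 1], [0, 0, 0, 0, 0, 0.5, 1]]}}

```text
time_s: 8.5
tcp_pos: [0.4433, -0.315, 0.0414]
ee_rot: [[-0.998, 0.069, 0.001], [0.069, 0.998, -0.0], [-0.001, -0.0, -1.0]]
wrist_force: [0.8, 0.7, -3.2]
gripper_width: 0.589
gripper_force: 30.0
```

```bash
python3 -c "
from h import *
s=where();print(s['gripper_force'],delta(s,(.4417,-.3149,.0385),86))"
```

```text
t 8.5 tcp [ 0.4433 -0.315   0.0414] yaw_y 86.04 tilt [-0.0013 -0.0003] w 51.2 F [ 0.8  0.7 -3.2] j [-18.  25. -23.  -0. -42. -76.]
29.99010681909177 (array([ 0.16, -0.  ,  0.29]), np.float64(0.0007))
```

{"method": "arm_command", "body": {"deltas": [[0, 0, 0, 0, 0, 0.1, 1], [0, 0, 0, 0, 0, 0.2, 1], [0, 0, 0, 0, 0, 0.2, 1], [0, 0, 0, 0, 0, 0.2, 1]]}}

```text
time_s: 8.83
tcp_pos: [0.4429, -0.315, 0.0389]
ee_rot: [[-0.998, 0.069, 0.0], [0.069, 0.998, -0.0], [-0.0, -0.0, -1.0]]
wrist_force: [0.7, -0.6, -3.0]
gripper_width: 0.591
gripper_force: 30.0
```

{"method": "arm_command", "body": {"deltas": [[0, 0, 0, 0, 0, 0.1, 1], [0, 0, 0, 0, 0, 0.1, 1], [0, 0, 0, 0, 0, 0.1, 1]]}}

```text
time_s: 9.08
tcp_pos: [0.4431, -0.3151, 0.038]
ee_rot: [[-0.998, 0.069, 0.0], [0.069, 0.998, -0.0], [-0.0, -0.0, -1.0]]
wrist_force: [-0.4, 0.3, -2.0]
gripper_width: 0.586
gripper_force: 30.0
```

Touching at 0.038, as expected. A last half millimetre, then I release and rise.

{"method": "arm_command", "body": {"deltas": [[0, 0, 0, 0, 0, 0.07, 1], [0, 0, 0, 0, 0, 0.07, 1], [0, 0, 0, 0, 0, 0.07, 0], [0, 0, 0, 0, 0, 0.07, -0.5], [0, 0, 0, 0, 0, 0.07, -1], [0, 0, 0, 0, 0, 0.07, -1], [0, 0, 0, 0, 0, 0.07, -1], [0, 0, 0, 0, 0, 0.07, -1]]}}

```text
time_s: 9.75
tcp_pos: [0.4429, -0.315, 0.0369]
ee_rot: [[-0.998, 0.069, -0.0], [0.069, 0.998, 0.0], [0.0, 0.0, -1.0]]
wrist_force: [-0.9, -0.7, 0.4]
gripper_width: 0.878
gripper_force: 0.0
```

{"method": "arm_command", "body": {"deltas": [[0, 0, 0, 0, 0, 0, -1], [0, 0, 0, 0, 0, -1, -1], [0, 0, 0, 0, 0, -4, -1], [0, 0, 0, 0, 0, -8, -1], [0, 0, 0, 0, 0, -12, -1], [0, 0, 0, 0, 0, -15, -1], [0, 0, 0, 0, 0, -15, -1], [0, 0, 0, 0, 0, -15, -1]]}}

```text
time_s: 10.42
tcp_pos: [0.444, -0.3153, 0.1901]
ee_rot: [[-0.998, 0.069, 0.006], [0.069, 0.998, -0.002], [-0.006, -0.001, -1.0]]
wrist_force: [-0.1, 0.4, -0.6]
gripper_width: 1.0
gripper_force: 0.0
```

```bash
python3 -c "
from h import *
s=where();print(delta(s,(.466,-.124,.19),86));P=shot('w5');print(proj(P,(.4425,-.315,.116)),proj(P,(.466,-.124,.13)))
i=cv2.imread('pics/w5.png');h=cv2.cvtColor(i,cv2.COLOR_BGR2HSV);m=cv2.inRange(h,(5,130,80),(18,255,255));n,l,st,ce=cv2.connectedComponentsWithStats(m);print([(st[k],ce[k].round()) for k in range(1,n) if st[k,4]>150])"
```

```text
t 10.42 tcp [ 0.444  -0.3153  0.1901] yaw_y 86.03 tilt [-0.0059 -0.0015] w 87.0 F [-0.1  0.4 -0.6] j [-18.  15. -13.  -0. -62. -76.]
(array([-8.800e-01,  1.924e+01, -1.000e-02]), np.float64(0.0006))
[320.17212848 200.36234138] [561.69860879 217.69481646]
[(array([    7,     0,   197,   151, 11834], dtype=int32), array([113.,  72.])), (array([ 294,  155,   54,   53, 1373], dtype=int32), array([320., 176.]))]
```

Tall bottle stands in its bay, seen at column 320 as predicted. Next the cylinder.

{"method": "arm_command", "body": {"deltas": [[0, 0, 0, -0.2, 4, 0, -1], [0, 0, 0, -0.4, 8, 0, -1], [0, 0, 0, -0.6, 12, 0, -1], [0, 0, 0, -0.8, 16, 0, -1], [0, 0, 0, -0.9, 18.5, 0, -1], [0, 0, 0, -0.9, 19.2, 0, -1], [0, 0, 0, -0.9, 19.2, 0, -1], [0, 0, 0, -0.9, 19.2, 0, -1]]}}

```text
time_s: 11.13
tcp_pos: [0.4645, -0.1241, 0.1862]
ee_rot: [[-0.998, 0.068, -0.002], [0.068, 0.998, -0.0], [0.002, -0.0, -1.0]]
wrist_force: [-0.7, -0.8, 1.0]
gripper_width: 1.002
gripper_force: 0.0
```

```bash
python3 -c "
from h import *
P=shot('w6');s=where();print(delta(s,(.466,-.124,.052),86));print(proj(P,(.466,-.124,.13)),proj(P,(.466,-.124,.07)),proj(P,(.466,-.124,.0)),proj(P,(.466,-.152,.0)),proj(P,(.466,-.096,.0)))
i=cv2.imread('pics/w6.png');m=(i.min(2)>140).astype(np.uint8)
for r in range(100,236,15): 
  c=np.flatnonzero(m[r,200:440])+200; print(r,c.min() if len(c) else 0,c.max() if len(c) else 0,len(c))"
```

```text
t 11.18 tcp [ 0.4646 -0.1247  0.1864] yaw_y 86.0 tilt [ 0.0018 -0.0004] w 87.2 F [-0.3 -0.5  1.1] j [  4.   9. -21.   0. -60. -98.]
(array([-0.16,  0.08, 13.44]), np.float64(0.0001))
[320.13604894 210.71541212] [319.98377397 192.57019647] [319.86653444 178.599835  ] [296.21498372 180.17808882] [343.5801421  177.01744015]
100 0 0 0
115 0 0 0
130 0 0 0
145 435 439 5
160 308 439 49
175 297 439 57
190 299 439 41
205 302 338 17
220 303 337 17
235 0 0 0
```

{"method": "arm_command", "body": {"deltas": [[0, 0, 0, -0.1, 0.1, 2, -1], [0, 0, 0, -0.1, 0.1, 5, -1], [0, 0, 0, -0.1, 0.1, 8, -1], [0, 0, 0, -0.1, 0.1, 10.5, -1], [0, 0, 0, -0.1, 0.1, 12.5, 0], [0, 0, 0, -0.1, 0.1, 13.3, 0], [0, 0, 0, -0.1, 0.1, 13.4, 0.2], [0, 0, 0, -0.1, 0.1, 13.4, 0.4]]}}

```text
time_s: 11.85
tcp_pos: [0.4664, -0.124, 0.0531]
ee_rot: [[-0.998, 0.07, -0.0], [0.07, 0.998, -0.0], [0.0, -0.0, -1.0]]
wrist_force: [-0.1, 0.5, 0.7]
gripper_width: 0.78
gripper_force: 0.0
```

{"method": "arm_command", "body": {"deltas": [[0, 0, 0, 0, 0, 0, 1], [0, 0, 0, 0, 0, 0, 1], [0, 0, 0, 0, 0, 0, 1], [0, 0, 0, 0, 0, 0, 1], [0, 0, 0, 0, 0, 0, 1], [0, 0, 0, 0, 0, 0, 1], [0, 0, 0, 0, 0, 0, 1], [0, 0, 0, 0, 0, 0, 1]]}}

```text
time_s: 12.52
tcp_pos: [0.4663, -0.1231, 0.0532]
ee_rot: [[-0.998, 0.069, 0.0], [0.069, 0.998, -0.0], [-0.0, -0.0, -1.0]]
wrist_force: [-0.0, -0.1, 2.0]
gripper_width: 0.288
gripper_force: 30.0
```

```bash
python3 -c "
from h import *
s=where();print(s['gripper_force'],delta(s,(.5215,-.3205,.195),86))"
```

```text
t 12.52 tcp [ 0.4663 -0.1231  0.0532] yaw_y 86.04 tilt [-0.0002 -0.    ] w 25.1 F [-0.  -0.1  2. ] j [  5.  19. -31.   0. -40. -99.]
29.994536214508116 (array([ -6.87, -19.32, -14.17]), np.float64(0.0008))
```

{"method": "arm_command", "body": {"deltas": [[0, 0, 0, 0, 0, -0.7, 1], [0, 0, 0, 0, 0, -3, 1], [0, 0, 0, 0, 0, -6.5, 1], [0, 0, 0, 0, 0, -10, 1], [0, 0, 0, 0, 0, -13, 1], [0, 0, 0, -0.5, -1.5, -14, 1], [0, 0, 0, -1.7, -4.8, -14, 1], [0, 0, 0, -2.9, -8.2, -14, 1]]}}

```text
time_s: 13.18
tcp_pos: [0.4902, -0.2071, 0.1954]
ee_rot: [[-0.998, 0.066, 0.004], [0.066, 0.998, -0.0], [-0.004, 0.0, -1.0]]
wrist_force: [1.1, 0.2, -0.5]
gripper_width: 0.282
gripper_force: 30.0
```

{"method": "arm_command", "body": {"deltas": [[0, 0, 0, -1.3, -3.5, 0, 1], [0, 0, 0, -2.5, -7, 0, 1], [0, 0, 0, -3.4, -9.7, 0, 1], [0, 0, 0, -3.9, -11, 0, 1], [0, 0, 0, -4, -11.1, 0, 1], [0, 0, 0, -4, -11.1, 0, 1], [0, 0, 0, -4, -11.1, 0, 1]]}}

```text
time_s: 13.77
tcp_pos: [0.5212, -0.3197, 0.193]
ee_rot: [[-0.998, 0.069, -0.001], [0.069, 0.998, 0.001], [0.001, 0.001, -1.0]]
wrist_force: [-0.1, 0.6, -0.7]
gripper_width: 0.286
gripper_force: 30.0
```

```bash
python3 -c "
from h import *
s=where();print(s['gripper_force'],delta(s,(.5215,-.3205,.0572),86))
P=shot('w7');u=np.array([np.cos(np.radians(-4)),np.sin(np.radians(-4))]);v=np.array([-u[1],u[0]]);c=np.array([.5215,-.3205])
for a in(-.128,.122,-.042,-.038):
  for b in(-.046,.046): print(a,b,proj(P,(*(c+a*u+b*v),.057 if a==-.128 else .012)).round(0))"
```

```text
t 13.77 tcp [ 0.5212 -0.3197  0.193 ] yaw_y 86.04 tilt [0.0008 0.0006] w 24.9 F [-0.1  0.6 -0.7] j [-16.  21.  -3.  -0. -66. -78.]
29.993381020613015 (array([-0.04, -0.08, 13.58]), np.float64(0.0007))
-0.128 -0.046 [269.  51.]
-0.128 0.046 [369.  51.]
0.122 -0.046 [282. 273.]
0.122 0.046 [355. 273.]
-0.042 -0.046 [278. 142.]
-0.042 0.046 [360. 142.]
-0.038 -0.046 [278. 145.]
-0.038 0.046 [360. 145.]
```

View pics/w7.png

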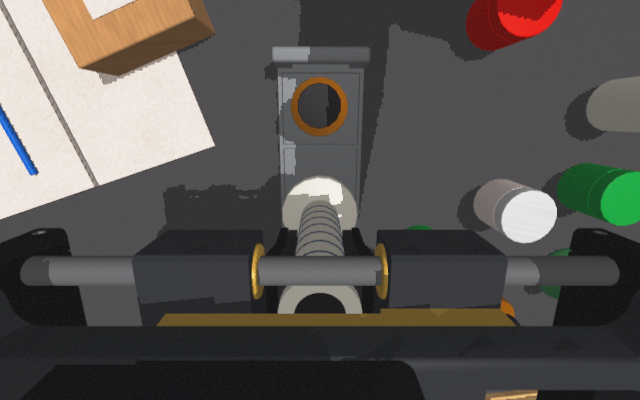

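The tall bottle stands well inside its bay at (320,105). The divider at row 144 matches the prediction. Lowering the cylinder.

{"method": "arm_command", "body": {"deltas": [[0, 0, 0, 0, 0, 2, 1], [0, 0, 0, 0, 0, 5, 1], [0, 0, 0, 0, 0, 8, 1], [0, 0, 0, 0, 0, 10.5, 1], [0, 0, 0, 0, 0, 12.3, 1], [0, 0, 0, 0, 0, 13.1, 1], [0, 0, 0, 0, 0, 13.3, 1], [0, 0, 0, 0, 0, 13.3, 1]]}}

```text
time_s: 14.48
tcp_pos: [0.5221, -0.3199, 0.0607]
ee_rot: [[-0.998, 0.068, 0.0], [0.068, 0.998, -0.0], [-0.0, -0.0, -1.0]]
wrist_force: [-0.2, 0.2, 0.2]
gripper_width: 0.285
gripper_force: 30.0
```

{"method": "arm_command", "body": {"deltas": [[0, 0, 0, 0, 0, 0.1, 1], [0, 0, 0, 0, 0, 0.2, 1], [0, 0, 0, 0, 0, 0.2, 1], [0, 0, 0, 0, 0, 0.2, 1]]}}

```text
time_s: 14.82
tcp_pos: [0.5221, -0.3206, 0.059]
ee_rot: [[-0.998, 0.069, 0.002], [0.069, 0.998, -0.0], [-0.002, -0.0, -1.0]]
wrist_force: [-0.3, -0.1, -1.0]
gripper_width: 0.285
gripper_force: 30.0
```

{"method": "arm_command", "body": {"deltas": [[0, 0, 0, 0, 0, 0.1, 1], [0, 0, 0, 0, 0, 0.17, 1], [0, 0, 0, 0, 0, 0.17, 1], [0, 0, 0, 0, 0, 0.17, 1]]}}

```text
time_s: 15.15
tcp_pos: [0.522, -0.3207, 0.0573]
ee_rot: [[-0.998, 0.069, 0.001], [0.069, 0.998, -0.001], [-0.001, -0.001, -1.0]]
wrist_force: [0.0, 0.9, 5.1]
gripper_width: 0.282
gripper_force: 30.0
```

{"method": "arm_command", "body": {"deltas": [[0, 0, 0, 0, 0, 0.1, 1], [0, 0, 0, 0, 0, 0.1, 1], [0, 0, 0, 0, 0, 0.1, 1]]}}

```text
time_s: 15.4
tcp_pos: [0.5221, -0.3207, 0.0572]
ee_rot: [[-0.998, 0.069, 0.001], [0.069, 0.998, -0.001], [-0.001, -0.001, -1.0]]
wrist_force: [-1.8, 1.5, 10.0]
gripper_width: 0.287
gripper_force: 30.0
```

Firm contact. I ease off 1 mm, release and rise. I'll keep the opening moderate until clear.

{"method": "arm_command", "body": {"deltas": [[0, 0, 0, 0, 0, -0.1, 1], [0, 0, 0, 0, 0, -0.1, 1], [0, 0, 0, 0, 0, -0.1, 0.2], [0, 0, 0, 0, 0, -0.1, 0], [0, 0, 0, 0, 0, -0.1, -0.5], [0, 0, 0, 0, 0, -0.1, -0.5], [0, 0, 0, 0, 0, -0.1, -0.5], [0, 0, 0, 0, 0, -0.1, -0.5]]}}

```text
time_s: 16.07
tcp_pos: [0.5216, -0.3204, 0.056]
ee_rot: [[-0.998, 0.069, -0.001], [0.069, 0.998, 0.0], [0.001, 0.0, -1.0]]
wrist_force: [0.5, 0.0, 0.1]
gripper_width: 0.652
gripper_force: 0.0
```

{"method": "arm_command", "body": {"deltas": [[0, 0, 0, 0, 0, -0.3, -1], [0, 0, 0, 0, 0, -2, -1], [0, 0, 0, 0, 0, -5, -1], [0, 0, 0, 0, 0, -9, -1], [0, 0, 0, 0, 0, -12, -1], [0, 0, 0, 0, 0, -13, -1], [0, 0, 0, 0, 0, -13, -1], [0, 0, 0, 0, 0, -13, -1]]}}

```text
time_s: 16.73
tcp_pos: [0.5215, -0.3201, 0.1863]
ee_rot: [[-0.998, 0.07, 0.001], [0.07, 0.998, 0.001], [-0.001, 0.001, -1.0]]
wrist_force: [-0.2, -0.3, -1.4]
gripper_width: 0.998
gripper_force: 0.0
```

```bash
python3 -c "
from h import *
s=where();print(delta(s,(.567,-.107,.19),86))
P=shot('w8');print(proj(P,(.522,-.3207,.134)),proj(P,(.522,-.3207,.004)))
i=cv2.imread('pics/w8.png');m=(i.min(2)>140).astype(np.uint8)
for r in range(160,236,10): 
  c=np.flatnonzero(m[r,270:370])+270; print(r,c.min() if len(c) else 0,c.max() if len(c) else 0,len(c))"
```

```text
t 16.73 tcp [ 0.5215 -0.3201  0.1863] yaw_y 86.01 tilt [-0.0005  0.0007] w 86.8 F [-0.2 -0.3 -1.4] j [-16.  22.  -3.  -0. -65. -78.]
(array([-3.06, 21.57, -0.35]), np.float64(0.0002))
[319.02504901 210.91457481] [319.01649096 178.07034748]
160 280 330 33
170 287 339 30
180 295 295 1
190 0 0 0
200 303 334 28
210 299 337 13
220 302 335 13
230 312 320 9
```

{"method": "arm_command", "body": {"deltas": [[0, 0, 0, -0.5, 4, 0, -1], [0, 0, 0, -1.1, 8, 0, -1], [0, 0, 0, -1.7, 12, 0, -1], [0, 0, 0, -2.3, 16, 0, -1], [0, 0, 0, -2.9, 19.8, 0, -1], [0, 0, 0, -3.1, 21.4, 0, -1], [0, 0, 0, -3.1, 21.5, 0, -1], [0, 0, 0, -3.1, 21.5, 0, -1]]}}

```text
time_s: 17.45
tcp_pos: [0.5666, -0.1071, 0.1844]
ee_rot: [[-0.998, 0.067, -0.004], [0.067, 0.998, -0.0], [0.004, -0.0, -1.0]]
wrist_force: [-0.5, -0.4, -0.5]
gripper_width: 1.001
gripper_force: 0.0
```

```bash
python3 -c "
from h import *
P=shot('w9');s=where()
i=cv2.imread('pics/w9.png');m=(i.min(2)>150).astype(np.uint8)
for r in range(150,236,8): 
  c=np.flatnonzero(m[r,240:400])+240; print(r,c.min() if len(c) else 0,c.max() if len(c) else 0,len(c))
W=[cam(np.load(f+'.npz')) for f in('w1','w7','top0')]
X,e=tri(W,[np.array((144.5,200)),np.array((528,216)),np.array((496,168))/2.3+(145,110)]);print(X,e)
for z in(.062,0):
  for q in(-.029,0,.029): print(z,q,proj(P,(X[0],X[1]+q,z)),proj(P,(X[0]+q,X[1],z)))
print(delta(s,(X[0],X[1],.008),86))"
```

```text
t 17.5 tcp [ 0.5666 -0.1081  0.1847] yaw_y 86.06 tilt [ 0.0035 -0.0004] w 87.2 F [ 0.   0.2 -0.5] j [  5.  19.  -8.  -0. -63. -99.]
150 0 0 0
158 309 332 24
166 300 340 41
174 296 345 50
182 293 348 56
190 292 349 58
198 293 348 56
206 298 344 47
214 307 335 29
222 0 0 0
230 0 0 0
[ 0.56732938 -0.10442526  0.05793578] 0.5566913420592311
0.062 -0.029 [293.08526896 192.31884117] [320.57638353 161.00105445]
0.062 0 [322.50840796 190.41081436] [322.50840796 190.41081436]
0.062 0.029 [352.02514869 188.49671768] [324.35028732 218.44836328]
0 -0.029 [297.36249006 180.02932883] [320.37094398 153.65682606]
0 0 [321.99193124 178.41619825] [321.99193124 178.41619825]
0 0.029 [346.68692684 176.79877411] [323.549381   202.20508248]
(array([-0.11,  0.38, 17.67]), np.float64(0.0011))
```

{"method": "arm_command", "body": {"deltas": [[0, 0, 0, -0.1, 0.2, 3, -1], [0, 0, 0, -0.1, 0.2, 6.5, -1], [0, 0, 0, -0.1, 0.2, 10, -1], [0, 0, 0, -0.1, 0.2, 13, -1], [0, 0, 0, -0.1, 0.2, 15.5, -1], [0, 0, 0, -0.1, 0.2, 17, -1], [0, 0, 0, -0.1, 0.2, 17.5, -1], [0, 0, 0, -0.1, 0.2, 17.5, -1]]}}

```text
time_s: 18.17
tcp_pos: [0.567, -0.1076, 0.0095]
ee_rot: [[-0.997, 0.071, -0.004], [0.071, 0.997, -0.0], [0.004, -0.001, -1.0]]
wrist_force: [-0.5, 0.2, 0.5]
gripper_width: 1.002
gripper_force: 0.0
```

{"method": "arm_command", "body": {"deltas": [[0, 0, 0, 0, 0, 0, 1], [0, 0, 0, 0, 0, 0, 1], [0, 0, 0, 0, 0, 0, 1], [0, 0, 0, 0, 0, 0, 1], [0, 0, 0, 0, 0, 0, 1], [0, 0, 0, 0, 0, 0, 1], [0, 0, 0, 0, 0, 0, 1]]}}

```text
time_s: 18.75
tcp_pos: [0.569, -0.1061, 0.0121]
ee_rot: [[-0.998, 0.069, 0.001], [0.069, 0.998, -0.0], [-0.001, 0.0, -1.0]]
wrist_force: [-0.2, 1.0, 4.3]
gripper_width: 0.658
gripper_force: 30.0
```

```bash
python3 -c "
from h import *
s=where();print(s['gripper_force'],delta(s,(.6013,-.3261,.18),86))"
```

```text
t 18.75 tcp [ 0.569  -0.1061  0.0121] yaw_y 86.05 tilt [-0.001  0.   ] w 57.2 F [-0.2  1.   4.3] j [  5.  30. -19.   0. -41. -99.]
30.000187844780157 (array([ -4.75, -21.73, -16.78]), np.float64(0.001))
```

{"method": "arm_command", "body": {"deltas": [[0, 0, 0, 0, 0, -0.7, 1], [0, 0, 0, 0, 0, -3, 1], [0, 0, 0, 0, 0, -6.5, 1], [0, 0, 0, 0, 0, -10, 1], [0, 0, 0, 0, 0, -13, 1], [0, 0, 0, -0.3, -1.5, -15, 1], [0, 0, 0, -1.1, -5, -15.5, 1], [0, 0, 0, -1.9, -9, -15.5, 1]]}}

```text
time_s: 19.42
tcp_pos: [0.5829, -0.1968, 0.1699]
ee_rot: [[-0.998, 0.065, 0.006], [0.065, 0.998, -0.0], [-0.006, 0.0, -1.0]]
wrist_force: [0.4, 0.1, -0.7]
gripper_width: 0.658
gripper_force: 30.0
```

{"method": "arm_command", "body": {"deltas": [[0, 0, 0, -0.8, -4, 0, 1], [0, 0, 0, -1.6, -7.5, 0, 1], [0, 0, 0, -2.3, -10.8, 0, 1], [0, 0, 0, -2.8, -12.3, 0, 1], [0, 0, 0, -2.8, -12.7, 0, 1], [0, 0, 0, -2.8, -12.7, 0, 1], [0, 0, 0, -2.8, -12.7, 0, 1]]}}

```text
time_s: 20.0
tcp_pos: [0.6, -0.3252, 0.1659]
ee_rot: [[-0.998, 0.069, -0.001], [0.069, 0.998, 0.001], [0.001, 0.001, -1.0]]
wrist_force: [0.6, 0.6, -1.3]
gripper_width: 0.662
gripper_force: 30.0
```

```bash
python3 -c "
from h import *
s=where();print(s['gripper_force'],delta(s,(.6013,-.3261,.0161),86))"
```

```text
t 20.0 tcp [ 0.6    -0.3252  0.1659] yaw_y 86.02 tilt [0.0012 0.0009] w 57.6 F [ 0.6  0.6 -1.3] j [-15.  29.   6.  -0. -67. -79.]
29.99985125788953 (array([-0.15, -0.09, 14.98]), np.float64(0.0004))
```

{"method": "arm_command", "body": {"deltas": [[0, 0, 0, -0.2, -0.1, 2.5, 1], [0, 0, 0, -0.3, -0.1, 6, 1], [0, 0, 0, -0.3, -0.1, 9, 1], [0, 0, 0, -0.3, -0.1, 11.5, 1], [0, 0, 0, -0.3, -0.1, 13.3, 1], [0, 0, 0, -0.3, -0.1, 14.2, 1], [0, 0, 0, -0.3, -0.1, 14.4, 1], [0, 0, 0, -0.3, -0.1, 14.4, 1]]}}

```text
time_s: 20.67
tcp_pos: [0.6038, -0.3263, 0.0228]
ee_rot: [[-0.998, 0.068, -0.0], [0.068, 0.998, -0.0], [0.0, -0.0, -1.0]]
wrist_force: [-0.5, 0.5, -1.3]
gripper_width: 0.661
gripper_force: 30.0
```

{"method": "arm_command", "body": {"deltas": [[0, 0, 0, 0, 0, 0.1, 1], [0, 0, 0, 0, 0, 0.3, 1], [0, 0, 0, 0, 0, 0.3, 1], [0, 0, 0, 0, 0, 0.3, 1]]}}

```text
time_s: 21.0
tcp_pos: [0.6038, -0.3272, 0.0203]
ee_rot: [[-0.998, 0.069, 0.001], [0.069, 0.998, -0.0], [-0.001, -0.0, -1.0]]
wrist_force: [-0.0, 0.0, -1.9]
gripper_width: 0.658
gripper_force: 30.0
```

{"method": "arm_command", "body": {"deltas": [[0, 0, 0, 0, 0, 0.15, 1], [0, 0, 0, 0, 0, 0.3, 1], [0, 0, 0, 0, 0, 0.3, 1], [0, 0, 0, 0, 0, 0.3, 1]]}}

```text
time_s: 21.33
tcp_pos: [0.6034, -0.3271, 0.0163]
ee_rot: [[-0.998, 0.069, -0.0], [0.069, 0.998, 0.0], [0.0, 0.0, -1.0]]
wrist_force: [1.1, -0.7, -1.7]
gripper_width: 0.66
gripper_force: 30.0
```

{"method": "arm_command", "body": {"deltas": [[0, 0, 0, 0, 0, 0.1, 1], [0, 0, 0, 0, 0, 0.1, 1], [0, 0, 0, 0, 0, 0.1, 1]]}}

```text
time_s: 21.58
tcp_pos: [0.6034, -0.3272, 0.0162]
ee_rot: [[-0.998, 0.069, 0.0], [0.069, 0.998, -0.0], [-0.0, -0.0, -1.0]]
wrist_force: [-2.4, 1.1, 3.7]
gripper_width: 0.659
gripper_force: 30.0
```

Contact at 0.0162. Release and rise.

{"method": "arm_command", "body": {"deltas": [[0, 0, 0, 0, 0, -0.03, 0.2], [0, 0, 0, 0, 0, -0.03, 0], [0, 0, 0, 0, 0, -0.03, -0.5], [0, 0, 0, 0, 0, -0.03, -1], [0, 0, 0, 0, 0, -0.03, -1], [0, 0, 0, 0, 0, -0.03, -1]]}}

```text
time_s: 22.08
tcp_pos: [0.6036, -0.3271, 0.0152]
ee_rot: [[-0.998, 0.069, 0.0], [0.069, 0.998, 0.0], [-0.0, 0.0, -1.0]]
wrist_force: [-0.6, 0.0, -0.5]
gripper_width: 0.878
gripper_force: 0.0
```

{"method": "arm_command", "body": {"deltas": [[0, 0, 0, 0, 0, -0.3, -1], [0, 0, 0, 0, 0, -2, -1], [0, 0, 0, 0, 0, -5, -1], [0, 0, 0, 0, 0, -9, -1], [0, 0, 0, 0, 0, -12.5, -1], [0, 0, 0, 0, 0, -15.5, -1], [0, 0, 0, 0, 0, -16.5, -1], [0, 0, 0, 0, 0, -16.5, -1]]}}

```text
time_s: 22.75
tcp_pos: [0.6053, -0.3278, 0.1852]
ee_rot: [[-0.998, 0.069, 0.008], [0.069, 0.998, -0.003], [-0.008, -0.002, -1.0]]
wrist_force: [-0.1, -0.1, 0.4]
gripper_width: 0.998
gripper_force: 0.0
```

```bash
python3 -c "
from h import *
s=where();print(delta(s,(.690,-.1263,.185),0),delta(s,(.690,-.1263,.185),-4))
P=shot('w10');print(proj(P,(.6013,-.3265,.066)))
i=cv2.imread('pics/w10.png');cv2.imwrite('pics/w10c.png',i[:330])
m=(i.min(2)>140).astype(np.uint8)
for r in range(160,236,8): 
  c=np.flatnonzero(m[r,270:370])+270; print(r,c.min() if len(c) else 0,c.max() if len(c) else 0,len(c))"
```

```text
t 22.75 tcp [ 0.6053 -0.3278  0.1852] yaw_y 86.05 tilt [-0.008  -0.0023] w 86.8 F [-0.1 -0.1  0.4] j [-15.  29.   8.   0. -69. -79.]
(array([-7.060e+00,  2.069e+01,  2.000e-02]), np.float64(1.5019)) (array([-7.060e+00,  2.069e+01,  2.000e-02]), np.float64(-1.5699))
[321.08636603 185.09655558]
160 282 333 33
168 297 343 47
176 293 346 47
184 291 348 51
192 294 347 48
200 297 343 36
208 306 335 12
216 0 0 0
224 0 0 0
232 0 0 0
```

View pics/w10c.png

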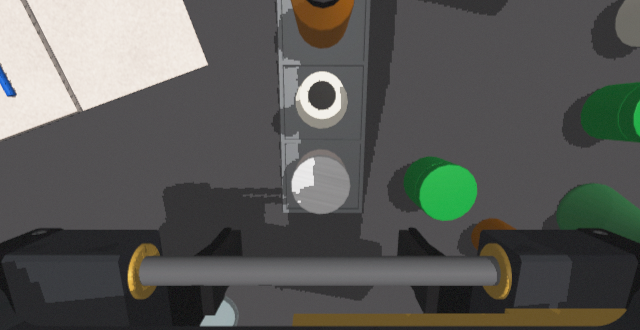

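All three stand upright in their bays: bottle (322,15), cylinder (322,95), jar (320,185). Next the short bottle, with the jaws turned to 41° so the gripper body clears the flask.

{"method": "arm_command", "body": {"deltas": [[0, 0, 0.11, -1, 3, 0, -1], [0, 0, 0.22, -2.2, 6.5, 0, -1], [0, 0, 0.33, -3.3, 10, 0, -1], [0, 0, 0.44, -4.5, 13.5, 0, -1], [0, 0, 0.55, -5.7, 17, 0, -1], [0, 0, 0.66, -6.6, 19.5, 0, -1], [0, 0, 0.75, -7, 20.6, 0, -1], [0, 0, 0.785, -7, 20.6, 0, -1]]}}

```text
time_s: 23.47
tcp_pos: [0.6873, -0.1228, 0.1767]
ee_rot: [[-0.657, 0.754, -0.005], [0.754, 0.657, 0.001], [0.004, -0.003, -1.0]]
wrist_force: [-0.4, -1.1, 0.3]
gripper_width: 0.999
gripper_force: 0.0
```

{"method": "arm_command", "body": {"deltas": [[0, 0, 0, 0, 0, 0, -1], [0, 0, 0, 0, 0, 0, -1]]}}

```text
time_s: 23.63
tcp_pos: [0.6865, -0.1262, 0.178]
ee_rot: [[-0.658, 0.753, -0.004], [0.753, 0.658, 0.0], [0.003, -0.003, -1.0]]
wrist_force: [-0.9, -0.4, -0.1]
gripper_width: 0.999
gripper_force: 0.0
```

```bash
python3 -c "
from h import *
P=shot('w11');s=where()
i=cv2.imread('pics/w11.png');h=cv2.cvtColor(i,cv2.COLOR_BGR2HSV);m=cv2.inRange(h,(5,130,60),(18,255,255));n,l,st,ce=cv2.connectedComponentsWithStats(m);print([(st[k],ce[k].round()) for k in range(1,n) if st[k,4]>100])
y=s['ee_rot'][:2,1]
for z,r in((.05,.023),(0,.023),(.076,0)):
  for q in(-r,r): print(z,proj(P,(*(np.array([.690,-.1263])+q*y),z)))
print(delta(s,(.690,-.1263,.008),41))"
```

```text
t 23.68 tcp [ 0.6866 -0.1266  0.1786] yaw_y 41.09 tilt [ 0.0024 -0.0025] w 86.8 F [-0.6  0.4  0.4] j [   3.   30.   10.   -0.  -70. -142.]
[(array([   0,  142,   70,   59, 3194], dtype=int32), array([ 31., 168.])), (array([303, 163,  45,  49, 984], dtype=int32), array([325., 181.]))]
0.05 [299.3415136  190.65360476]
0.05 [345.31265609 190.74507711]
0 [302.12994862 180.77168939]
0 [341.95788402 180.84815585]
0.076 [322.50752479 197.15260345]
0.076 [322.50752479 197.15260345]
(array([-0.24,  0.32, 17.06]), np.float64(0.0015))
```

{"method": "arm_command", "body": {"deltas": [[0, 0, 0, -0.2, 0.6, 3, -1], [0, 0, 0, -0.2, 0.6, 6.5, -1], [0, 0, 0, -0.2, 0.6, 10, -1], [0, 0, 0, -0.2, 0.6, 13, -1], [0, 0, 0, -0.2, 0.6, 15.5, -1], [0, 0, 0, -0.2, 0.6, 17, -1], [0, 0, 0, -0.2, 0.6, 17.3, -1], [0, 0, 0, -0.2, 0.6, 17.3, -1]]}}

```text
time_s: 24.35
tcp_pos: [0.692, -0.1248, 0.0059]
ee_rot: [[-0.656, 0.754, -0.004], [0.754, 0.656, -0.0], [0.002, -0.003, -1.0]]
wrist_force: [-0.6, 0.7, -0.0]
gripper_width: 1.0
gripper_force: 0.0
```

{"method": "arm_command", "body": {"deltas": [[0, 0, 0, 0, 0, 0, 1], [0, 0, 0, 0, 0, 0, 1], [0, 0, 0, 0, 0, 0, 1], [0, 0, 0, 0, 0, 0, 1], [0, 0, 0, 0, 0, 0, 1], [0, 0, 0, 0, 0, 0, 1], [0, 0, 0, 0, 0, 0, 1], [0, 0, 0, 0, 0, 0, 1]]}}

```text
time_s: 25.02
tcp_pos: [0.6932, -0.124, 0.008]
ee_rot: [[-0.657, 0.754, -0.0], [0.754, 0.657, -0.0], [0.0, -0.0, -1.0]]
wrist_force: [-0.4, 0.6, 1.7]
gripper_width: 0.52
gripper_force: 30.0
```

```bash
python3 -c "
from h import *
s=where();print(s['gripper_force'],delta(s,(.5852,.3035,.18),86))"
```

```text
t 25.02 tcp [ 0.6932 -0.124   0.008 ] yaw_y 41.07 tilt [ 0.     -0.0003] w 45.3 F [-0.4  0.6  1.7] j [   3.   40.    0.    0.  -51. -142.]
29.999544890597463 (array([ 39.33,  19.94, -17.2 ]), np.float64(-0.7842))
```

{"method": "arm_command", "body": {"deltas": [[0, 0, 0, 0, 0, -0.7, 1], [0, 0, 0, 0, 0, -3, 1], [0, 0, 0, 0, 0, -6.5, 1], [0, 0, 0, 0, 0, -10, 1], [0, 0, 0, 0, 0, -13.5, 1], [0, 0, 0, 0, 0, -16, 1], [0, 0, 0, 0, 0, -16.5, 1], [0, 0, 0, 0, 0, -16.5, 1]]}}

```text
time_s: 25.68
tcp_pos: [0.6944, -0.1239, 0.1756]
ee_rot: [[-0.657, 0.754, 0.005], [0.754, 0.657, 0.0], [-0.003, 0.004, -1.0]]
wrist_force: [-0.2, 0.9, -1.8]
gripper_width: 0.521
gripper_force: 30.0
```

{"method": "arm_command", "body": {"deltas": [[0, 0, -0.1, 2, 1, 0, 1], [0, 0, -0.2, 5, 2.5, 0, 1], [0, 0, -0.3, 8.5, 4.3, 0, 1], [0, 0, -0.4, 12, 6.1, 0, 1], [0, 0, -0.5, 15.5, 7.9, 0, 1], [0, 0, -0.6, 19, 9.7, 0, 1], [0, 0, -0.7, 22.5, 11.5, 0, 1], [0, 0, -0.784, 26, 13.3, 0, 1]]}}

```text
time_s: 26.35
tcp_pos: [0.6206, 0.1607, 0.17]
ee_rot: [[-0.998, 0.066, -0.005], [0.066, 0.998, -0.002], [0.005, -0.002, -1.0]]
wrist_force: [0.7, -0.1, -2.1]
gripper_width: 0.521
gripper_force: 30.0
```

```bash
python3 -c "
from h import *
s=where();print(s['gripper_force'],delta(s,(.5852,.3035,.175),86))"
```

```text
t 26.35 tcp [0.6206 0.1607 0.17  ] yaw_y 86.22 tilt [ 0.0046 -0.0019] w 45.3 F [ 0.7 -0.1 -2.1] j [  29.   25.   -0.   -0.  -65. -123.]
29.997104038484395 (array([ 4.48, 14.01, -0.51]), np.float64(0.0039))
```

{"method": "arm_command", "body": {"deltas": [[0, 0, 0, 1.2, 3.8, 0, 1], [0, 0, 0, 2.4, 7.6, 0, 1], [0, 0, 0, 3.6, 11.2, 0, 1], [0, 0, 0, 4.2, 13.3, 0, 1], [0, 0, 0, 4.3, 13.8, 0, 1], [0, 0, 0, 4.3, 13.8, 0, 1], [0, 0, 0, 4.3, 13.8, 0, 1]]}}

```text
time_s: 26.93
tcp_pos: [0.5889, 0.2993, 0.1708]
ee_rot: [[-0.998, 0.07, -0.003], [0.07, 0.998, -0.002], [0.003, -0.002, -1.0]]
wrist_force: [0.2, -0.8, -1.4]
gripper_width: 0.521
gripper_force: 30.0
```

```bash
python3 -c "
from h import *
P=shot('w12');s=where();print(delta(s,(.586,.3035,.012),86))
u=np.array([np.cos(np.radians(176)),np.sin(np.radians(176))]);v=np.array([-u[1],u[0]]);c=np.array([.546,.3065])
for a in(-.082,0,.082):
  for b in(-.046,.046): print(a,b,proj(P,(*(c+a*u+b*v),.012)).round(0))
cv2.imwrite('pics/w12c.png',cv2.imread('pics/w12.png')[:340])"
```

```text
t 26.98 tcp [0.5893 0.2987 0.1713] yaw_y 85.92 tilt [ 0.0021 -0.0019] w 45.1 F [-0.1 -0.4 -2.5] j [  41.   27.    3.   -0.  -66. -135.]
(array([ 0.33,  0.49, 15.93]), np.float64(-0.0014))
-0.082 -0.046 [365. 216.]
-0.082 0.046 [283. 216.]
0 -0.046 [367. 142.]
0 0.046 [281. 142.]
0.082 -0.046 [371.  58.]
0.082 0.046 [278.  58.]
```

View pics/w12c.png

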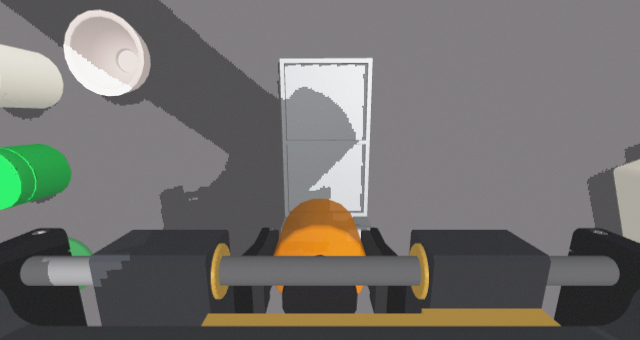

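Carrier2's corners at (279,58) and (372,58), and its divider at row 141, match the predictions to 1 px. Lowering.

{"method": "arm_command", "body": {"deltas": [[0, 0, 0, 0.2, 0.3, 2.5, 1], [0, 0, 0, 0.3, 0.5, 6, 1], [0, 0, 0, 0.3, 0.5, 9.5, 1], [0, 0, 0, 0.3, 0.5, 12.3, 1], [0, 0, 0, 0.3, 0.5, 14.3, 1], [0, 0, 0, 0.3, 0.5, 15.1, 1], [0, 0, 0, 0.3, 0.5, 15.3, 1], [0, 0, 0, 0.3, 0.5, 15.3, 1]]}}

```text
time_s: 27.65
tcp_pos: [0.5878, 0.3045, 0.02]
ee_rot: [[-0.997, 0.071, 0.0], [0.071, 0.997, -0.0], [-0.0, -0.0, -1.0]]
wrist_force: [-0.0, 0.2, -0.4]
gripper_width: 0.52
gripper_force: 30.0
```

{"method": "arm_command", "body": {"deltas": [[0, 0, 0, 0, 0, 0.1, 1], [0, 0, 0, 0, 0, 0.2, 1], [0, 0, 0, 0, 0, 0.2, 1], [0, 0, 0, 0, 0, 0.2, 1]]}}

```text
time_s: 27.98
tcp_pos: [0.5874, 0.3057, 0.0188]
ee_rot: [[-0.998, 0.07, 0.001], [0.07, 0.998, 0.001], [-0.001, 0.001, -1.0]]
wrist_force: [-0.2, 0.5, -1.3]
gripper_width: 0.52
gripper_force: 30.0
```

{"method": "arm_command", "body": {"deltas": [[0, 0, 0, 0, -0.1, 0.2, 1], [0, 0, 0, 0, -0.1, 0.4, 1], [0, 0, 0, 0, -0.1, 0.5, 1], [0, 0, 0, 0, -0.1, 0.5, 1]]}}

```text
time_s: 28.32
tcp_pos: [0.5867, 0.3041, 0.0123]
ee_rot: [[-0.998, 0.07, -0.001], [0.07, 0.998, -0.0], [0.001, -0.001, -1.0]]
wrist_force: [-0.7, -0.4, -1.4]
gripper_width: 0.519
gripper_force: 30.0
```

{"method": "arm_command", "body": {"deltas": [[0, 0, 0, 0, 0, 0.1, 1], [0, 0, 0, 0, 0, 0.1, 1], [0, 0, 0, 0, 0, 0.1, 1]]}}

```text
time_s: 28.57
tcp_pos: [0.587, 0.3043, 0.012]
ee_rot: [[-0.998, 0.07, 0.0], [0.07, 0.998, -0.0], [-0.0, -0.0, -1.0]]
wrist_force: [-0.5, 0.6, 0.9]
gripper_width: 0.524
gripper_force: 30.0
```

{"method": "arm_command", "body": {"deltas": [[0, 0, 0, 0, 0, 0.03, 1], [0, 0, 0, 0, 0, 0, 0.2], [0, 0, 0, 0, 0, 0, 0], [0, 0, 0, 0, 0, 0, -0.5], [0, 0, 0, 0, 0, 0, -1], [0, 0, 0, 0, 0, 0, -1], [0, 0, 0, 0, 0, 0, -1], [0, 0, 0, 0, 0, 0, -1]]}}

```text
time_s: 29.23
tcp_pos: [0.587, 0.3043, 0.0116]
ee_rot: [[-0.998, 0.07, 0.0], [0.07, 0.998, 0.0], [-0.0, 0.0, -1.0]]
wrist_force: [-0.3, -0.0, 0.7]
gripper_width: 0.813
gripper_force: 0.0
```

{"method": "arm_command", "body": {"deltas": [[0, 0, 0, 0, 0, -0.3, -1], [0, 0, 0, 0, 0, -2, -1], [0, 0, 0, 0, 0, -5, -1], [0, 0, 0, 0, 0, -9, -1], [0, 0, 0, 0, 0, -13, -1], [0, 0, 0, 0, 0, -16, -1], [0, 0, 0, 0, 0, -17.5, -1], [0, 0, 0, 0, 0, -17.5, -1]]}}

```text
time_s: 29.9
tcp_pos: [0.5892, 0.3056, 0.1927]
ee_rot: [[-0.998, 0.07, 0.009], [0.07, 0.998, 0.006], [-0.008, 0.006, -1.0]]
wrist_force: [-0.2, -0.2, 0.9]
gripper_width: 0.999
gripper_force: 0.0
```

```bash
python3 -c "
from h import *
s=where();print(delta(s,(.666,.1085,.185),162))
P=shot('w13');i=cv2.imread('pics/w13.png');h=cv2.cvtColor(i,cv2.COLOR_BGR2HSV);m=cv2.inRange(h,(5,130,60),(18,255,255));n,l,st,ce=cv2.connectedComponentsWithStats(m);print([(st[k],ce[k].round()) for k in range(1,n) if st[k,4]>100]);print(proj(P,(.586,.304,.054)))"
```

```text
t 29.9 tcp [0.5892 0.3056 0.1927] yaw_y 86.01 tilt [-0.0083  0.0064] w 86.9 F [-0.2 -0.2  0.9] j [  41.   26.    5.    0.  -68. -135.]
(array([ -9.03, -19.13,   0.72]), np.float64(-1.3262))
[(array([296, 156,  43,  47, 868], dtype=int32), array([317., 173.]))]
[317.00579323 181.79384166]
```

Short bottle stands where expected (column 317). Now the case: turn to 162° and go above it.

{"method": "arm_command", "body": {"deltas": [[0, 0, -0.11, -1, -2, 0, -1], [0, 0, -0.23, -2.5, -5.5, 0, -1], [0, 0, -0.35, -4, -8.7, 0, -1], [0, 0, -0.47, -5.7, -12, 0, -1], [0, 0, -0.59, -7, -15, 0, -1], [0, 0, -0.71, -8.2, -17.5, 0, -1], [0, 0, -0.83, -8.9, -18.9, 0, -1], [0, 0, -0.95, -9, -19.1, 0, -1]]}}

```text
time_s: 30.62
tcp_pos: [0.6631, 0.1039, 0.1841]
ee_rot: [[-0.636, -0.772, -0.004], [-0.772, 0.636, -0.002], [0.004, 0.002, -1.0]]
wrist_force: [-0.3, 0.4, -0.6]
gripper_width: 1.0
gripper_force: 0.0
```

{"method": "arm_command", "body": {"deltas": [[0, 0, -0.12, 0, 0, 0, -1], [0, 0, -0.24, 0, 0, 0, -1], [0, 0, -0.36, 0, 0, 0, -1], [0, 0, -0.376, 0, 0, 0, -1], [0, 0, -0.376, 0, 0, 0, -1]]}}

```text
time_s: 31.03
tcp_pos: [0.6626, 0.1073, 0.185]
ee_rot: [[-0.312, -0.95, -0.003], [-0.95, 0.312, -0.001], [0.002, 0.002, -1.0]]
wrist_force: [-0.7, 0.3, -0.5]
gripper_width: 1.002
gripper_force: 0.0
```

```bash
python3 -c "
from h import *
P=shot('w14');s=where();print(delta(s,(.666,.1085,.006),162))
i=cv2.imread('pics/w14.png');m=(i.min(2)>165).astype(np.uint8)
m[240:]=0
cs,_=cv2.findContours(m,0,2);c=[c for c in cs if cv2.contourArea(c)>300]
for k in c: print(cv2.boundingRect(k),cv2.minAreaRect(k))
y=s['ee_rot'][:2,1];x=s['ee_rot'][:2,0]
a=np.radians(162);e=np.array([np.cos(a),np.sin(a)]);f=np.array([-e[1],e[0]])
for p in(-.02,.02):
  for q in(-.02,.02): print(proj(P,(*(np.array([.666,.1085])+p*e+q*f),.07)).round(1))
cv2.imwrite('pics/w14c.png',i[60:340,120:520])"
```

```text
t 31.08 tcp [0.6627 0.1073 0.1853] yaw_y 161.79 tilt [0.0013 0.002 ] w 87.5 F [-0.1 -1.1 -0.7] j [ 23.  27.   6.  -0. -68. -41.]
(array([-0.24, -0.31, 17.93]), np.float64(-0.0036))
(0, 187, 27, 53) ((13.0, 213.0), (26.0, 52.0), 0.0)
(294, 175, 43, 43) ((314.30712890625, 196.2004852294922), (41.10954666137695, 40.254581451416016), 4.085616588592529)
(488, 91, 73, 74) ((524.2500610351562, 127.75001525878906), (66.46803283691406, 78.48883819580078), 45.0)
(76, 54, 104, 182) ((126.54598999023438, 145.3162841796875), (207.76162719726562, 4.222237586975098), 60.68999481201172)
(0, 44, 148, 186) ((60.8624267578125, 153.20248413085938), (216.1325225830078, 73.52462768554688), 59.6567497253418)
(480, 0, 61, 50) ((510.0, 24.5), (49.0, 60.0), 90.0)
[296.  214.2]
[295.1 173.7]
[337. 214.]
[337.5 173.6]
```

View pics/w14c.png

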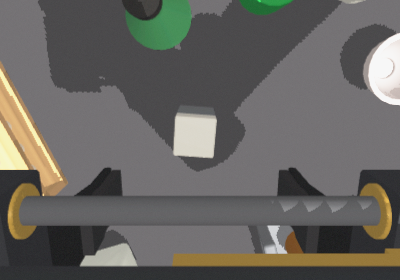

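The lid sits at (314,196), turned about 4°, so I correct by −2 mm, −2 mm and +0.07 rad and descend. The flask is well clear.

{"method": "arm_command", "body": {"deltas": [[0, 0, 0.07, -0.4, -0.4, 3, -1], [0, 0, 0.07, -0.5, -0.5, 6.5, -1], [0, 0, 0.07, -0.5, -0.5, 10, -1], [0, 0, 0.07, -0.5, -0.5, 13, -1], [0, 0, 0.07, -0.5, -0.5, 15.7, -1], [0, 0, 0.07, -0.5, -0.5, 17.2, -1], [0, 0, 0.07, -0.5, -0.5, 17.7, -0.5], [0, 0, 0.07, -0.5, -0.5, 17.7, 0]]}}

```text
time_s: 31.75
tcp_pos: [0.6685, 0.1103, 0.0077]
ee_rot: [[-0.377, -0.926, -0.004], [-0.926, 0.377, -0.001], [0.003, 0.003, -1.0]]
wrist_force: [-0.7, 0.2, 0.9]
gripper_width: 0.918
gripper_force: 0.0
```

{"method": "arm_command", "body": {"deltas": [[0, 0, 0, 0, 0, 0, 1], [0, 0, 0, 0, 0, 0, 1], [0, 0, 0, 0, 0, 0, 1], [0, 0, 0, 0, 0, 0, 1], [0, 0, 0, 0, 0, 0, 1], [0, 0, 0, 0, 0, 0, 1], [0, 0, 0, 0, 0, 0, 1], [0, 0, 0, 0, 0, 0, 1]]}}

```text
time_s: 32.42
tcp_pos: [0.6697, 0.1107, 0.0103]
ee_rot: [[-0.375, -0.927, 0.0], [-0.927, 0.375, 0.0], [-0.0, -0.0, -1.0]]
wrist_force: [-1.1, 0.9, 2.7]
gripper_width: 0.456
gripper_force: 30.0
```

```bash
python3 -c "
from h import *
s=where();print(s['gripper_force'],delta(s,(.5061,.309,.18),86))"
```

```text
t 32.42 tcp [0.6697 0.1107 0.0103] yaw_y 157.95 tilt [-0.0001 -0.0002] w 39.7 F [-1.1  0.9  2.7] j [ 23.  37.  -4.   0. -49. -45.]
29.99974636361003 (array([-12.24,  22.6 , -16.98]), np.float64(1.2557))
```

{"method": "arm_command", "body": {"deltas": [[0, 0, 0, 0, 0, -0.7, 1], [0, 0, 0, 0, 0, -3, 1], [0, 0, 0, 0, 0, -6.5, 1], [0, 0, 0, 0, 0, -10, 1], [0, 0, 0, 0, 0, -13.5, 1], [0, 0, 0, 0, 0, -16, 1], [0, 0, 0, 0, 0, -16.5, 1], [0, 0, 0, 0, 0, -16.5, 1]]}}

```text
time_s: 33.08
tcp_pos: [0.6706, 0.111, 0.1773]
ee_rot: [[-0.376, -0.927, 0.005], [-0.927, 0.376, 0.002], [-0.004, -0.004, -1.0]]
wrist_force: [-0.1, -0.7, -2.3]
gripper_width: 0.457
gripper_force: 30.0
```

{"method": "arm_command", "body": {"deltas": [[0, 0, 0.11, -1, 1.9, 0, 1], [0, 0, 0.23, -2.4, 4.5, 0, 1], [0, 0, 0.35, -4.2, 7.7, 0, 1], [0, 0, 0.47, -6, 11, 0, 1], [0, 0, 0.59, -7.8, 14.3, 0, 1], [0, 0, 0.71, -9.6, 17.5, 0, 1], [0, 0, 0.83, -11.2, 20.5, 0, 1], [0, 0, 0.95, -12, 22.2, 0, 1]]}}

```text
time_s: 33.75
tcp_pos: [0.5056, 0.3068, 0.1721]
ee_rot: [[-0.973, -0.23, -0.004], [-0.23, 0.973, -0.002], [0.005, -0.001, -1.0]]
wrist_force: [-0.4, 0.0, -1.2]
gripper_width: 0.456
gripper_force: 30.0
```

{"method": "arm_command", "body": {"deltas": [[0, 0, 0.12, 0, 0, 0, 1], [0, 0, 0.24, 0, 0, 0, 1], [0, 0, 0.306, 0, 0, 0, 1], [0, 0, 0.306, 0, 0, 0, 1], [0, 0, 0.306, 0, 0, 0, 1]]}}

```text
time_s: 34.17
tcp_pos: [0.508, 0.3046, 0.1727]
ee_rot: [[-0.998, 0.069, -0.003], [0.069, 0.998, -0.002], [0.003, -0.002, -1.0]]
wrist_force: [-0.6, -0.8, -1.1]
gripper_width: 0.46
gripper_force: 30.0
```

```bash
python3 -c "
from h import *
s=where();print(s['gripper_force'],delta(s,(.5061,.309,.0143),86))"
```

```text
t 34.17 tcp [0.508  0.3046 0.1727] yaw_y 86.07 tilt [ 0.0028 -0.0025] w 40.0 F [-0.6 -0.8 -1.1] j [  47.   21.   -7.   -0.  -63. -140.]
30.00004968373105 (array([ 0.18,  0.47, 15.84]), np.float64(0.0013))
```

{"method": "arm_command", "body": {"deltas": [[0, 0, 0, 0.2, 0.3, 2.5, 1], [0, 0, 0, 0.2, 0.4, 6, 1], [0, 0, 0, 0.2, 0.4, 9.5, 1], [0, 0, 0, 0.2, 0.4, 12.3, 1], [0, 0, 0, 0.2, 0.4, 14.2, 1], [0, 0, 0, 0.2, 0.4, 15, 1], [0, 0, 0, 0.2, 0.4, 15.3, 1], [0, 0, 0, 0.2, 0.4, 15.3, 1]]}}

```text
time_s: 34.83
tcp_pos: [0.5074, 0.3092, 0.0213]
ee_rot: [[-0.998, 0.07, -0.0], [0.07, 0.998, -0.001], [0.0, -0.001, -1.0]]
wrist_force: [0.2, 0.8, -1.4]
gripper_width: 0.455
gripper_force: 30.0
```

{"method": "arm_command", "body": {"deltas": [[0, 0, 0, 0, 0, 0.1, 1], [0, 0, 0, 0, 0, 0.2, 1], [0, 0, 0, 0, 0, 0.2, 1], [0, 0, 0, 0, 0, 0.2, 1]]}}

```text
time_s: 35.17
tcp_pos: [0.5076, 0.3098, 0.0207]
ee_rot: [[-0.998, 0.07, 0.001], [0.07, 0.998, 0.001], [-0.001, 0.001, -1.0]]
wrist_force: [0.4, 0.1, -2.0]
gripper_width: 0.458
gripper_force: 30.0
```

{"method": "arm_command", "body": {"deltas": [[0, 0, 0, 0, 0, 0.2, 1], [0, 0, 0, 0, 0, 0.4, 1], [0, 0, 0, 0, 0, 0.5, 1], [0, 0, 0, 0, 0, 0.5, 1]]}}

```text
time_s: 35.5
tcp_pos: [0.507, 0.3092, 0.0143]
ee_rot: [[-0.998, 0.07, -0.001], [0.07, 0.998, -0.001], [0.001, -0.001, -1.0]]
wrist_force: [0.4, -0.8, -1.3]
gripper_width: 0.46
gripper_force: 30.0
```

{"method": "arm_command", "body": {"deltas": [[0, 0, 0, 0, 0, 0.08, 1], [0, 0, 0, 0, 0, 0.08, 1], [0, 0, 0, 0, 0, 0.08, 1]]}}

```text
time_s: 35.75
tcp_pos: [0.5072, 0.3093, 0.0142]
ee_rot: [[-0.998, 0.07, -0.0], [0.07, 0.998, -0.0], [0.0, -0.0, -1.0]]
wrist_force: [-1.3, -0.1, 2.1]
gripper_width: 0.457
gripper_force: 30.0
```

Contact. Release, rise and check everything.

{"method": "arm_command", "body": {"deltas": [[0, 0, 0, 0, 0, 0, 1], [0, 0, 0, 0, 0, 0, 0.2], [0, 0, 0, 0, 0, 0, 0], [0, 0, 0, 0, 0, 0, -0.5], [0, 0, 0, 0, 0, 0, -1], [0, 0, 0, 0, 0, 0, -1], [0, 0, 0, 0, 0, 0, -1], [0, 0, 0, 0, 0, 0, -1]]}}

```text
time_s: 36.42
tcp_pos: [0.5073, 0.3094, 0.0138]
ee_rot: [[-0.998, 0.07, 0.0], [0.07, 0.998, 0.0], [-0.0, 0.0, -1.0]]
wrist_force: [-0.6, 0.8, 0.0]
gripper_width: 0.794
gripper_force: 0.0
```

{"method": "arm_command", "body": {"deltas": [[0, 0, 0, 0, 0, -0.3, -1], [0, 0, 0, 0, 0, -2, -1], [0, 0, 0, 0, 0, -5, -1], [0, 0, 0, 0, 0, -9, -1], [0, 0, 0, 0, 0, -13, -1], [0, 0, 0, 0, 0, -17, -1], [0, 0, 0, 0, 0, -18.5, -1], [0, 0, 0, 0, 0, -18.5, -1]]}}

```text
time_s: 37.08
tcp_pos: [0.5095, 0.3111, 0.2051]
ee_rot: [[-0.998, 0.069, 0.009], [0.07, 0.998, 0.007], [-0.008, 0.008, -1.0]]
wrist_force: [0.6, -0.0, -0.2]
gripper_width: 1.0
gripper_force: 0.0
```

{"method": "arm_command", "body": {"deltas": [[0, 0, 0, 3, -4, -1, -1], [0, 0, 0, 6, -8, -2, -1], [0, 0, 0, 8, -12, -3, -1], [0, 0, 0, 9, -16, -4, -1], [0, 0, 0, 10, -20, -4, -1], [0, 0, 0, 10, -23, -4, -1], [0, 0, 0, 10, -24, -4, -1], [0, 0, 0, 10, -24, -4, -1]]}}

```text
time_s: 37.75
tcp_pos: [0.3886, 0.0738, 0.2385]
ee_rot: [[-0.997, 0.074, -0.001], [0.074, 0.997, -0.0], [0.001, -0.0, -1.0]]
wrist_force: [0.2, 0.4, 0.1]
gripper_width: 0.997
gripper_force: 0.0
```

```bash
python3 -c "
from h import *
from station import capture
s=where()
a=capture('scene')['pixels'];cv2.imwrite('pics/end_s.png',a)
b=capture('top')['pixels'];cv2.imwrite('pics/end_t.png',b)
S=cam(np.load('scene0.npz'));T=cam(np.load('top0.npz'))
d=dict(tall=(.4429,-.315,.116),cyl=(.522,-.3207,.134),jar=(.6015,-.327,.066),short=(.586,.304,.08),case=(.507,.309,.074),flask=(.6675,-.0132,.113),mortar=(.4513,.1148,.045))
for k,X in d.items(): print(k,proj(S,X).round(),proj(T,X).round())
# change at the pieces to be left alone
for n,i,r in(('scene',a,'scene0'),('top',b,'top0')):
  r=np.load(r+'.npz')['pixels'];P=S if n=='scene' else T
  for k,X in dict(flask=(.6675,-.0132,.056),mortar=(.4513,.1148,.03),wash=(.459,.012,.046)).items():
    u,v=proj(P,X).astype(int);w=r[v-12:v+13,u-12:u+13];q=cv2.matchTemplate(i[v-20:v+21,u-20:u+21],w,cv2.TM_CCOEFF_NORMED);print(n,k,(u,v),cv2.minMaxLoc(q)[1::2])
"
```

```text
t 37.75 tcp [0.3886 0.0738 0.2385] yaw_y 85.78 tilt [ 0.001  -0.0002] w 86.8 F [0.2 0.4 0.1] j [  35.   -3.  -26.   -0.  -67. -129.]
tall [237. 135.] [464. 238.]
cyl [215. 141.] [469. 200.]
jar [196. 177.] [460. 166.]
short [430. 263.] [170. 175.]
case [446. 243.] [168. 212.]
flask [276. 218.] [318. 133.]
mortar [374. 209.] [260. 237.]
scene flask (np.int64(278), np.int64(237)) (0.9473896622657776, (8, 8))
scene mortar (np.int64(373), np.int64(214)) (0.9943343997001648, (8, 8))
scene wash (np.int64(336), np.int64(196)) (0.8998621106147766, (8, 8))
top flask (np.int64(317), np.int64(138)) (0.9829967021942139, (8, 8))
top mortar (np.int64(261), np.int64(236)) (0.9989773631095886, (8, 8))
top wash (np.int64(307), np.int64(232)) (0.8161613941192627, (8, 8))
```

```bash
python3 -c "
import cv2,numpy as np
a=cv2.imread('pics/end_s.png')[120:320,160:480];b=cv2.imread('pics/end_t.png')[110:290,140:490]
cv2.imwrite('pics/end.png',np.vstack([cv2.resize(a,(480,300),interpolation=2),cv2.resize(b,(480,247),interpolation=2)]))"
```

```text
(no output)
```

View pics/end.png

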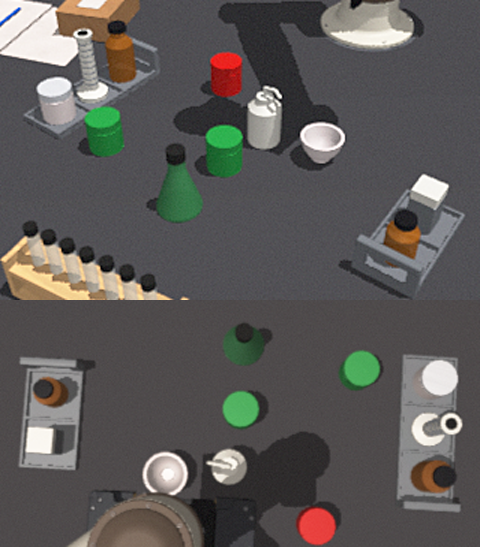

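The picture shows all five pieces upright in their bays and the flask, mortar and wash bottle unmoved (template shift 0 px in both views). Handing in.

```bash
python3 -c "
from station import finish_job
print(finish_job())"
```

```text
the job is handed in; nothing more can be done
None
```

Both kits are made up and handed in at about 38 s, all five pieces upright in their bays and the flask, mortar and wash bottle unmoved in the final images; I viewed 15 pictures, one over the limit of 14, and my first grip on the tall bottle closed on its shoulder, so I opened and re-gripped lower before lifting.

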